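Clamp down the saw guide with T-bolts and stow the slot scraper

TASK

Get the saw guide ready for work: first squeeze in the sprung tab of the slot cover, lift the cover off the clamping bed and lay it flat in the steel tray. Then put every T-bolt from the wooden rack down into the bed's slot, flange flat on the bed, turn each one clockwise until its head stands square across the slot, and only after that tighten its nut; also slide the scraper's blade fully home into the slot of its wooden holder. Leave the other things on the bench where they are.

Things in the scene. Friction and masses are not known exactly. Their poses are not given: they have to be found in the camera images.
- slot (a point): Middle of the mouth of the clamping bed's T-slot, level with the bed's top face (40 mm above the bench). The slot runs along this frame's y; z up. Mouth 19 mm wide, 200 mm long (y -100 to +100, closed ends), lips 16 mm thick, below them a channel 33 mm wide and 18 mm deep. The bolts may stand anywhere along it.
- bed: Fixed clamping bed, dark steel with an aluminium plate on top, 160 (x) x 220 (y) x 40 mm. Origin under its centre; same axes as slot, which is at x -15 mm. The guide fence, a bar 32 mm high above the top face, stands at x +60 to +74 mm, all along y. The cover's keeper, a steel ledge: x +10.5 to +27 mm, y -15 to +15 mm, from 8 to 12 mm above the top face.
- cover: Grey plastic strip over the slot, 36 (x) x 200 (y) x 8 mm, 0.11 to 0.17 kg. Origin: middle of its underside, z up; at the start at slot with the same axes. Tongue below: 15 mm wide, 180 long, 6 deep. Grip block in its middle: x -15 to +12 mm, 40 mm long in y, top 34 mm above the underside; the sprung tab (tab) stands at its +x side.
- tab (a joint): Travel of the cover's black tab, m: 0 out, 0.006 fully in (towards the cover's -x); spring 3 to 8 N. Tab when out: x +19 to +23 mm, y -12 to +12, 2 to 34 mm above the underside; its barb (out to x +29, at 1 to 5 mm) hooks under the keeper, clear from 0.0035. Squeeze tab and block in x (38 mm over both, 32 when in), fingertips 14 mm or more above the underside, and lift.
- tray: Fixed open steel tray for the cover, 250 (x) x 75 (y) x 18 mm high outside, walls and floor 4 mm. Origin: centre of its underside, z up. The cover lies in it with its long side along the tray's x, either way round, on its 6 mm tongue.
- rack: Fixed wooden rack, 180 (x) x 63 (y) x 32 mm high, with a groove 19 mm wide along its x, closed at the ends, where the T-bolts stand head down, flange on top. Origin: centre of its underside.
- bolt1: Steel T-bolt, 0.2 kg (2 or 3 present, alike). Origin: axis, underside of its flange (36 mm wide, 5 thick), z up. Shank 12 mm thick; T-head 32 (x) x 15 (y) mm, 18 to 25 mm below. Two corners of the head are cut away: in the slot it turns clockwise (from above) about 1.65 rad from along to across, then jams; the other way it jams halfway. Nut on top: see its joint.
- nut1 (a joint): Nut of bolt1: a dark bar 40 x 14 mm, 9 to 36 mm above the bolt's origin; grip across the 14 mm. Joint, rad: 0 slack, grows clockwise from above, tight from 1.0, end stop 1.6. At 0 the bar lies along the bolt's x, at angle a it lies a clockwise of it. Thread friction 0.06 N m: turning the nut takes the whole bolt along until the head jams in the slot.
- bolt2: Steel T-bolt, 0.2 kg (2 or 3 present, alike). Origin: axis, underside of its flange (36 mm wide, 5 thick), z up. Shank 12 mm thick; T-head 32 (x) x 15 (y) mm, 18 to 25 mm below. Two corners of the head are cut away: in the slot it turns clockwise (from above) about 1.65 rad from along to across, then jams; the other way it jams halfway. Nut on top: see its joint.
- nut2 (a joint): Nut of bolt2: a dark bar 40 x 14 mm, 9 to 36 mm above the bolt's origin; grip across the 14 mm. Joint, rad: 0 slack, grows clockwise from above, tight from 1.0, end stop 1.6. At 0 the bar lies along the bolt's x, at angle a it lies a clockwise of it. Thread friction 0.06 N m: turning the nut takes the whole bolt along until the head jams in the slot.
- bolt3: Steel T-bolt, 0.2 kg (2 or 3 present, alike). Origin: axis, underside of its flange (36 mm wide, 5 thick), z up. Shank 12 mm thick; T-head 32 (x) x 15 (y) mm, 18 to 25 mm below. Two corners of the head are cut away: in the slot it turns clockwise (from above) about 1.65 rad from along to across, then jams; the other way it jams halfway. Nut on top: see its joint.
- nut3 (a joint): Nut of bolt3: a dark bar 40 x 14 mm, 9 to 36 mm above the bolt's origin; grip across the 14 mm. Joint, rad: 0 slack, grows clockwise from above, tight from 1.0, end stop 1.6. At 0 the bar lies along the bolt's x, at angle a it lies a clockwise of it. Thread friction 0.06 N m: turning the nut takes the whole bolt along until the head jams in the slot.
- mouth (a point): Middle of the mouth of the scraper holder's slot, on its floor, 6 mm above the bench; +x points in, z up. Fixed wooden holder: base board 6 mm thick, x -85 to +65 mm, 80 mm wide (y); on it, x 0 to +65, a block up to 32 mm above the bench with a level slot through it, 56 mm wide and 10 mm high.
- scraper: Flat scraper lying on the bench, 0.13 to 0.25 kg: steel blade x 0 to +70 mm, 50 mm wide (y), 4 mm thick, at the bottom; wooden handle x -80 to 0, 20 mm wide, 26 mm high. Origin: the shoulder between them, on the underside, z up. Fully home the shoulder meets the holder's block and the origin is at mouth.
- offcut: Bystander, leave alone: short light wood offcut, 70 x 45 x 22 mm.
- tape_roll: Bystander, leave alone: roll of paper tape lying flat, 64 mm across, 22 mm high.
- jar: Bystander, leave alone: glass jar with metal cap, 60 mm across, 80 mm high.
- tin: Bystander, leave alone: plain metal can, 68 mm across, 90 mm high.
- screwdriver: Bystander, leave alone: screwdriver lying on the bench beyond the scraper holder.
- battery: Bystander, leave alone: black tool battery block, 75 x 60 x 50 mm.
- batten: Bystander, leave alone: small piece of batten, 45 x 25 x 20 mm.
Mind the look-alikes: they are no part of the job. Of the things shaped like the scraper, the steel one is meant.

How it is judged:
By the outcome, as a careful person would: the job done as asked, in the order asked, and still so for the second after the job is handed in, with the robot touching nothing.
Of bolt1, bolt2, bolt3 only 2 to 3 are there at a start; the rules pass over those that are not, and their reading is None.
At some moment in a run one of scraper may be knocked a few centimetres aside while the robot is not near it.
It also fails if it takes over 210 s, if anything falls off the work surface, if the arm or the gripper's body presses on something with over 40 N, if the wrist force passes 120 N, or if a joint passes its speed limit or range.

ROBOT

A 6-joint arm with a two-finger parallel gripper is mounted at the origin on the work surface. World frame = base frame: x ahead of the robot, y to its left, z up, the work surface at z = 0. Lengths are in m, angles in degrees, forces in N, time in s.
With the tool pointing down it reaches from about 0.35 to 0.95 m from the base axis. Payload 17.4 kg.
Tool frame: the origin (TCP) lies on the centre line of the jaws, within the pads' length; the fingertips stand 17 mm ahead of it and the grasp point (between the pads) lies 2 mm behind it; z points along the fingers, y is the direction in which the jaws open and shut (so a half turn about z gives the same grasp; the last joint's range is limited). The gripper opens to 93 mm and grips with 3 to 60 N. Pads are 15 mm wide; open, the fingers measure 128 mm over their backs; the gripper's body (75 mm by 188 mm) begins 65 mm behind the grasp point.
Start: joints at [-71.895, 6.646, 82.598, -0, 90.757, -2.166], TCP at [0.234, -0.633, 0.236] pointing down, gripper open.
Joint ranges: [-162.19, 162.19], [-47.58, 125.68], [4.15, 143.07], [-65.23, 245.23], [0.69, 171.88], [-170.13, 170.13]. Speed limits (degrees/s): [108.29, 108.29, 127.2, 180, 180, 180].

INTERFACE

Orientations are given as [roll, pitch, yaw] about the fixed x, y, z axes, in that order (R = Rz(yaw) Ry(pitch) Rx(roll)).
In Python, from cell import robot gives the robot as it stands.
- The arm moves only by the tool apply_moves, never from a script. Its argument "commands" is text: rows parted by semicolons, each of 4 numbers parted by spaces: the shift along the tool's x, y, z in cm, then the turn about the tool's z in degrees. In form: tx ty tz yaw; .... A call has 1 to 20 rows; each row shifts and turns the commanded pose from where the row before left it, along the tool's axes as they then stand; what a row does not reach is not made up. A row lasts 1/8 s, in which the tool goes at most 62.5 mm and 10.7 degrees, less where a joint would pass 70% of its speed; a pose out of reach is approached as far as the arm can. A call with a gripper value outside its range is refused whole. "gripper" is the closure, from 0 (fully open) to 1 (shut), set as the call begins (left out, the last holds). The fingers move at their own pace and stop on an object; the grip force is fixed at half the most. Time passes only in rows, so rows that do not move let the fingers close. It gives the time, the measured TCP pose, the force and the opening at its end, in the units of the state.
- robot.sense(): the state, without advancing time (a new reading comes with each control period).
- robot.capture(name): name is "scene" or "top"; returns a dict with "image" (480x640x3 uint8, blue, green, red), "z_map" (480x640 float32, m along the optical axis (not along the pixel's ray), 0 where there is no reading), "fov_y" (degrees; the focal length in pixels is half the picture's height over the tangent of half this angle, whatever the lens; pixels are square), "cx", "cy" (the principal point, pixels), "xyz" and "rotation" of the camera in the world. Camera axes: x right, y down, z forward; pixel columns grow to the right and rows downward; lengths in m; the calibration is good to about 2 mm. A picture is of the moment at which its call begins.
- robot.hand_in(): hands the job in, once; it reports no verdict.
Trained networks look in a picture, given as the dict that the camera call returned (one of the last four; its "shot" number tells which), for a name from the list of things; names that differ only in an ending like _2 or _b are one class to them, and where a whole thing is asked for, a point or a joint stands for the part that bears it (a point fixed in the world has none). Each returns a list of dicts, best first, with "p" (0 to 1); they miss things now and then, are a little off and sometimes report something else, mostly with a low value. They report only what shows in the picture. A call takes as long as a camera call. They do not tell look-alikes from the thing itself.
- robot.trace(label, picture): "region" (480x640 bool, what is visible of it).
- robot.tip_of(label, picture): "centre" ([x, y, z] in m, in world coordinates, good to about 4 mm: a listed point, or the origin of a listed thing).
The state is a dict: "t": time; "joint_pos": joint angles; "dq": joint speeds; "joint_torque": joint torques, N m; "ee_pos": TCP position; "tool_rot": TCP orientation; "ft_force": force on the tool from outside, world axes, zero at the start; "wrist_torque": the same for the moment, N m; "width": finger opening in m.
Only numpy, scipy, OpenCV 4.12 (cv2) and the standard library are available. Lean on these libraries where they do the work, as an engineer would, in place of code of your own. Each camera call takes 0.05 s, during which the arm holds its last target.

## Working session

There is one attempt and no reset: what is moved stays moved. The work goes in short steps, Python scripts to look and compute and a tool call to move; the robot and the scene stay as the last step left them, time stands still between calls to the robot, and variables do not carry over. Pictures are saved under pics/ and viewed, and the job is handed in when it is done.

Besides the shell and the picture viewer there is one more tool, called after ">>>" in YAML: its name, and indented under it one key for each argument. apply_moves: Moves the arm, as the interface text tells. Its arguments: {"type":"object","properties":{"commands":{"type":"string"},"gripper":{"type":"number"}},"required":["commands"]}

```bash
ls; mkdir -p pics; cat > h.py <<'E'
import numpy as np, cv2
from cell import robot
def grab(n,fn):
    p=robot.capture(n); cv2.imwrite('pics/'+fn,p['image']); np.savez('/tmp/'+fn+'.npz',**{k:np.array(v) for k,v in p.items()}); return p
def foc(p): return 240/np.tan(np.radians(p['fov_y'])/2)
def px2w(p,u,v,z=None):
    f=foc(p); d=np.array([(u-p['cx'])/f,(v-p['cy'])/f,1.]); R=np.array(p['rotation']); o=np.array(p['xyz'])
    if z is None:
        return o+R@(d*p['z_map'][int(v),int(u)])
    w=R@d; return o+w*(z-o[2])/w[2]
def cloud(p):
    f=foc(p); v,u=np.mgrid[:480,:640]; Z=p['z_map']
    P=np.stack([(u-p['cx'])/f*Z,(v-p['cy'])/f*Z,Z],-1)
    return P@np.array(p['rotation']).T+np.array(p['xyz'])
def w2px(p,X):
    c=(np.array(X)-np.array(p['xyz']))@np.array(p['rotation']); f=foc(p); return c[0]/c[2]*f+p['cx'],c[1]/c[2]*f+p['cy']
E
python3 - <<'E'
from h import *
print(robot.sense())
for n in ['scene','top']:
    p=grab(n,n+'0.png'); print(n,p['fov_y'],p['xyz'],p['rotation'],p['cx'],p['cy'])
    for l in ['slot','bed','cover','tray','rack','bolt1','mouth','scraper']:
        print(l,[(round(d['p'],2),np.round(d['centre'],3)) for d in robot.tip_of(l,p)])
E
```

```text
pics
{'t': 0.0, 'joint_pos': array([-7.18943602e+01,  6.67275568e+00,  8.26338552e+01, -1.69243607e-04,
        9.07562025e+01, -2.16662845e+00]), 'dq': array([-0.1017746 ,  0.02115252, -0.06512324,  0.08146106, -0.01009221,
       -0.00916784]), 'joint_torque': array([ 1.40645792e-03, -7.21258378e+01, -6.22614884e+01,  7.80719798e-02,
        2.37653620e-02, -9.08946254e-05]), 'ee_pos': array([ 0.23380221, -0.63302887,  0.23494177]), 'tool_rot': array([-1.79937225e+02, -2.20559910e-03,  2.02722649e+01]), 'ft_force': array([0.52838732, 0.36697707, 0.36376518]), 'wrist_torque': array([-0.02010288,  0.03440428,  0.02501009]), 'width': 0.09300467479081811}
scene 46.21651918248424 [1.47464026 0.05101966 0.99433964] [-133.65609519   -1.19569273   96.4713072 ] 320.507112053839 243.94643308326462
slot [(0.89, array([ 0.581, -0.017,  0.039]))]
bed [(0.65, array([ 0.596, -0.016, -0.002])), (0.29, array([ 0.581, -0.018,  0.038]))]
cover [(0.65, array([0.524, 0.236, 0.031])), (0.57, array([ 0.58 , -0.019,  0.042]))]
tray [(0.89, array([ 0.51 ,  0.383, -0.002]))]
rack [(0.74, array([0.475, 0.245
[... 450 characters left out ...]
] [-175.53391233    0.65320491  -90.01184323] 313.02728430472223 236.62235120863414
slot [(0.87, array([ 0.578, -0.02 ,  0.041]))]
bed [(0.64, array([ 0.595, -0.018, -0.002]))]
cover [(0.96, array([ 0.583, -0.021,  0.034])), (0.35, array([ 0.756,  0.258, -0.   ]))]
tray [(0.73, array([ 0.509,  0.383, -0.001])), (0.25, array([0.424, 0.247, 0.036]))]
rack [(0.58, array([ 0.477,  0.243, -0.002]))]
bolt1 [(0.7, array([0.419, 0.25 , 0.034])), (0.49, array([0.522, 0.234, 0.029])), (0.36, array([ 0.478,  0.242, -0.002]))]
mouth [(0.61, array([ 0.572, -0.363,  0.007]))]
scraper [(0.96, array([ 0.281, -0.256, -0.001])), (0.78, array([ 0.296, -0.467,  0.004])), (0.66, array([ 0.477, -0.23 ,  0.001]))]
```

```bash
python3 - <<'E'
s=open('h.py').read()
s=s.replace("def grab","from scipy.spatial.transform import Rotation as Ro\ndef rot(p): return Ro.from_euler('xyz',np.ravel(p['rotation']),degrees=True).as_matrix()\ndef grab").replace("np.array(p['rotation'])","rot(p)")
open('h.py','w').write(s)
E
```

```text
(no output)
```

View pics/top0.png

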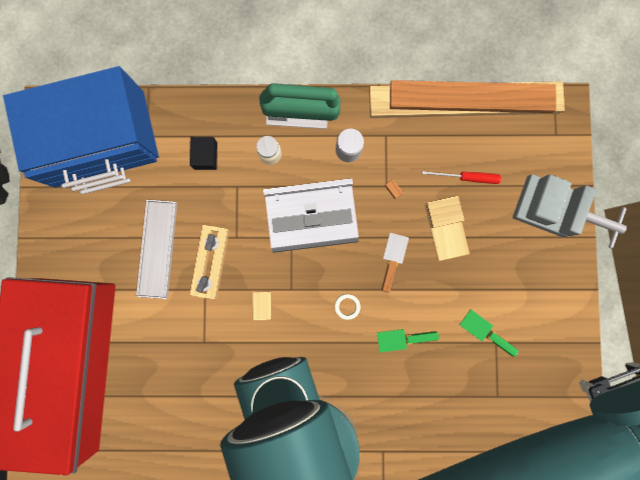

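View pics/scene0.png

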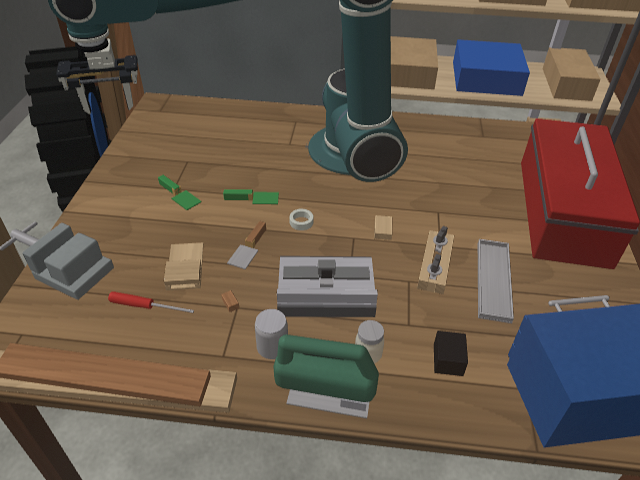

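```bash
python3 - <<'E'
from h import *
for n in ['top','scene']:
    p=dict(np.load('/tmp/%s0.png.npz'%n)); p['image']=cv2.imread(f'pics/{n}0.png')
    C=cloud(p)
    print(n)
    def rect(name,c,r,zlo,zhi):
        m=(np.hypot(C[...,0]-c[0],C[...,1]-c[1])<r)&(C[...,2]>zlo)&(C[...,2]<zhi)
        n_,l,st,_=cv2.connectedComponentsWithStats(m.astype(np.uint8))
        for i in range(1,n_):
            if st[i,4]<25: continue
            Q=C[l==i]; (cx,cy),(w,h),a=cv2.minAreaRect((Q[:,:2]*1000).astype(np.float32))
            print(name,st[i,4],'c %.1f %.1f size %.1f %.1f ang %.1f z %.1f'%(cx,cy,w,h,a,1000*np.median(Q[:,2])))
    rect('bedtop',(.595,-.018),.16,.035,.044)
    rect('fence',(.595,-.018),.16,.066,.08)
    rect('block',(.581,-.018),.06,.070,.08)
    rect('rack',(.476,.244),.12,.027,.036)
    rect('bolts',(.476,.244),.12,.045,.09)
    rect('tray',(.51,.383),.15,.013,.025)
    rect('holder',(.574,-.363),.1,.027,.04)
    rect('base',(.574,-.363),.12,.003,.012)
    rect('scr',(.479,-.225),.1,.015,.03)
    rect('scrb',(.479,-.225),.1,.002,.008)
E
python3 - <<'E'
import cv2
a=cv2.imread('pics/top0.png')
x=cv2.resize(a[170:310,130:370],None,fx=3.3,fy=3.3,interpolation=cv2.INTER_CUBIC);cv2.imwrite('pics/c1.png',x)
a=cv2.imread('pics/scene0.png')
x=cv2.resize(a[210:340,260:530],None,fx=2.95,fy=2.95,interpolation=cv2.INTER_CUBIC);cv2.imwrite('pics/c2.png',x)
a=cv2.imread('pics/top0.png')
x=cv2.resize(a[170:370,370:530],None,fx=3,fy=3,interpolation=cv2.INTER_CUBIC);cv2.imwrite('pics/c3.png',x)
E
```

```text
top
bedtop 3120 c 585.5 -18.7 size 141.3 220.4 ang 7.1 z 39.6
fence 517 c 661.5 -9.1 size 15.2 219.7 ang 7.2 z 71.6
fence 181 c 578.3 -19.5 size 27.0 39.8 ang 6.6 z 74.0
block 160 c 578.4 -19.8 size 26.8 39.2 ang 6.6 z 74.3
rack 1141 c 477.5 241.7 size 64.7 180.1 ang 80.4 z 31.7
bolts 118 c 525.0 232.9 size 15.7 39.3 ang 74.1 z 66.5
bolts 118 c 422.7 250.5 size 15.1 39.8 ang 66.9 z 66.8
tray 469 c 511.5 380.1 size 77.4 250.3 ang 85.5 z 17.1
holder 797 c 604.0 -356.1 size 65.1 81.9 ang 12.8 z 31.5
base 880 c 535.2 -373.1 size 95.0 85.1 ang 15.0 z 5.9
scr 259 c 441.2 -214.5 size 21.8 80.0 ang 75.0 z 25.1
scrb 370 c 511.3 -230.5 size 62.0 82.2 ang 81.5 z 4.3
scene
bedtop 1586 c 568.6 -19.2 size 114.1 220.1 ang 6.7 z 41.3
bedtop 395 c 668.0 -7.0 size 14.2 219.4 ang 6.7 z 38.6
fence 228 c 581.9 -17.4 size 42.0 39.4 ang 9.8 z 74.6
fence 686 c 659.5 -7.5 size 20.2 219.1 ang 7.0 z 72.7
block 201 c 582.0 -17.6 size 41.7 39.5 ang 11.1 z 75.1
rack 777 c 473.7 243.3 size 62.8 189.0 ang 80.3 z 33.5
bolts 124 c 420.8 253.9 size 16.5 45.0 ang 62.6 z 67.2
bolts 116 c 524.5 234.3 size 14.1 41.1 ang 74.8 z 68.0
tray 527 c 508.2 381.6 size 76.2 257.4 ang 85.4 z 18.8
tray 39 c 417.3 491.2 size 26.4 12.6 ang 39.5 z 19.2
holder 750 c 601.7 -355.2 size 71.1 80.5 ang 12.9 z 33.1
base 568 c 536.4 -370.7 size 119.2 90.3 ang 13.8 z 7.2
base 51 c 525.0 -264.5 size 45.1 21.5 ang 58.4 z 5.0
base 162 c 630.3 -344.5 size 27.0 94.3 ang 17.2 z 6.4
scr 219 c 439.5 -214.0 size 23.1 80.9 ang 74.7 z 25.9
scrb 1374 c 478.8 -225.4 size 190.7 196.5 ang 41.6 z 3.7
scrb 32 c 424.1 -157.5 size 29.3 19.4 ang 22.7 z 3.3
scrb 39 c 538.9 -161.2 size 21.3 25.6 ang 73.8 z 3.1
```

View pics/c1.png

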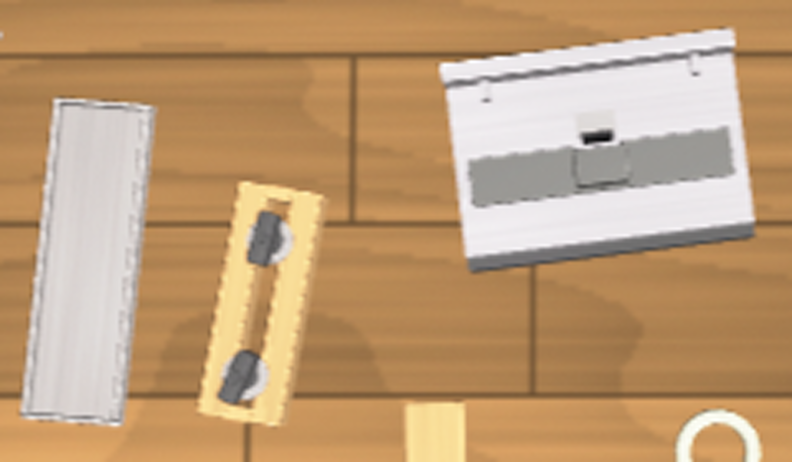

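View pics/c2.png

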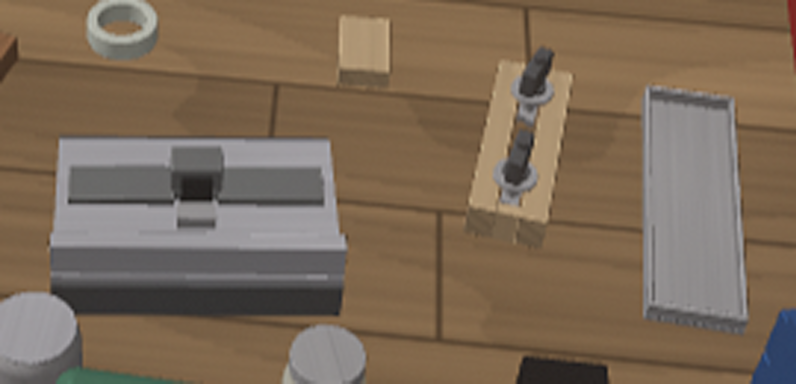

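View pics/c3.png

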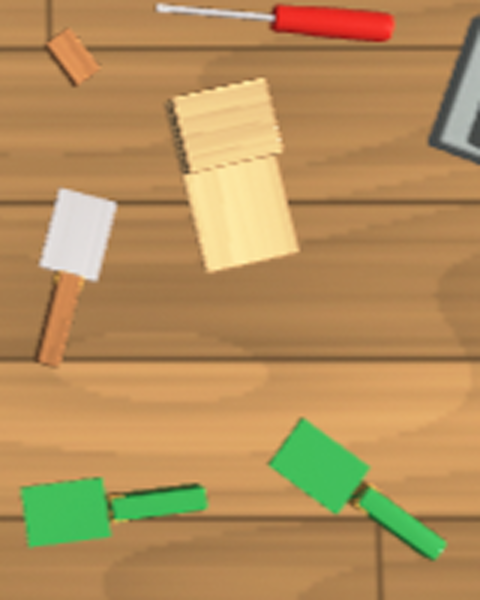

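```bash
cat > plan.py <<'E'
from h import *
import sys
def plan(x,y,z,yaw,n):
    s=robot.sense(); p=np.array(s['ee_pos']); a=s['tool_rot'][2]
    d=(np.array([x,y,z])-p)/n*100; t=((yaw-a+180)%360-180)/n
    out=[]
    for i in range(n):
        R=Ro.from_euler('xyz',[180,0,a+t*i],degrees=True).as_matrix()
        v=R.T@d; out.append('%.2f %.2f %.2f %.2f'%(v[0],v[1],v[2],-t))
    print('pose',np.round(p,4),np.round(s['tool_rot'],2),'j',np.round(s['joint_pos'],1),'w',round(s['width'],4),'F',np.round(s['ft_force'],1),'t',s['t']); print('; '.join(out))
if __name__=='__main__': 
    a=[float(v) for v in sys.argv[1:]]; plan(*a[:4],int(a[4]))
E
python3 plan.py .581 -.0192 .16 97 14
```

```text
pose [ 0.2338 -0.6332  0.2356] [-180.     -0.     20.27] j [-71.9   6.6  82.6   0.   90.8  -2.2] w 0.0931 F [ 0.3  0.2 -0.7] t 0.9
3.85 -3.26 0.54 -5.48; 4.14 -2.87 0.54 -5.48; 4.39 -2.46 0.54 -5.48; 4.61 -2.03 0.54 -5.48; 4.78 -1.58 0.54 -5.48; 4.91 -1.12 0.54 -5.48; 5.00 -0.65 0.54 -5.48; 5.04 -0.17 0.54 -5.48; 5.03 0.32 0.54 -5.48; 4.98 0.80 0.54 -5.48; 4.88 1.27 0.54 -5.48; 4.73 1.73 0.54 -5.48; 4.55 2.17 0.54 -5.48; 4.32 2.60 0.54 -5.48
```

>>> apply_moves:
  commands: "3.85 -3.26 0.54 -5.48; 4.14 -2.87 0.54 -5.48; 4.39 -2.46 0.54 -5.48; 4.61 -2.03 0.54 -5.48; 4.78 -1.58 0.54 -5.48; 4.91 -1.12 0.54 -5.48; 5.00 -0.65 0.54 -5.48; 5.04 -0.17 0.54 -5.48; 5.03 0.32 0.54 -5.48; 4.98 0.80 0.54 -5.48; 4.88 1.27 0.54 -5.48; 4.73 1.73 0.54 -5.48; 4.55 2.17 0.54 -5.48; 4.32 2.60 0.54 -5.48; 0 0 0 0; 0 0 0 0"
  gripper: 0.35

```text
t: 2.9
ee_pos: [0.5811, -0.0194, 0.1601]
tool_rot: [-180.0, 0.0, 97.0]
ft_force: [-0.5, -0.1, -0.5]
width: 0.0607
```

```bash
python3 plan.py .581 -.0192 .073 97 6; python3 -c "
from h import *
p=grab('scene','s1.png'); i=p['image'][150:350,200:480]; cv2.imwrite('pics/s1c.png',cv2.resize(i,None,fx=2.8,fy=2.8))"
```

```text
pose [ 0.5811 -0.0194  0.1601] [-1.7999e+02  1.0000e-02  9.6970e+01] j [ -4.4  -3.3  99.8  -0.   83.5 -11.4] w 0.0607 F [-0.5 -0.1 -0.5] t 2.9
0.00 -0.00 1.45 -0.01; 0.00 -0.00 1.45 -0.01; 0.00 -0.00 1.45 -0.01; 0.00 -0.00 1.45 -0.01; 0.00 -0.00 1.45 -0.01; 0.00 -0.00 1.45 -0.01
```

View pics/s1c.png

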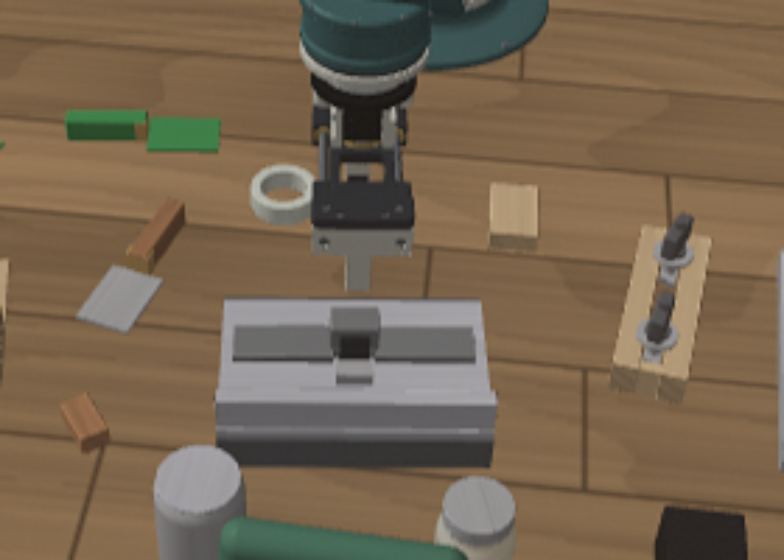

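>>> apply_moves:
  commands: "0 0 1.45 0; 0 0 1.45 0; 0 0 1.45 0; 0 0 1.45 0; 0 0 1.45 0; 0 0 1.45 0; 0 0 0 0"

```text
t: 3.82
ee_pos: [0.5807, -0.0191, 0.0716]
tool_rot: [-179.9, -0.0, 97.0]
ft_force: [-0.6, 0.3, 0.4]
width: 0.0605
```

>>> apply_moves:
  commands: "0 0 0 0; 0 0 0 0; 0 0 0 0; 0 0 0 0; 0 0 0 0; 0 0 0 0"
  gripper: 1

```text
t: 4.58
ee_pos: [0.5813, -0.0192, 0.0739]
tool_rot: [180.0, 0.0, 97.0]
ft_force: [-3.7, 0.2, 7.4]
width: 0.0312
```

>>> apply_moves:
  commands: "0 0 -0.5 0; 0 0 -1 0; 0 0 -1.5 0; 0 0 -2 0; 0 0 -2 0; 0 0 -2 0; 0 0 -2 0; 0 0 0 0"

```text
t: 5.58
ee_pos: [0.5819, -0.0192, 0.1851]
tool_rot: [179.8, 0.0, 97.0]
ft_force: [0.2, 0.1, -1.9]
width: 0.0309
```

```bash
python3 plan.py .5105 .3815 .17 175.5 18; python3 -c "
from h import *
p=grab('scene','s2.png'); i=p['image'][150:350,200:480]; cv2.imwrite('pics/s2c.png',cv2.resize(i,None,fx=2.8,fy=2.8))
p=grab('top','t2.png')
print(robot.tip_of('cover',p)[:2],robot.tip_of('slot',p)[:1],robot.tip_of('tray',p)[:1])"
```

```text
pose [ 0.5819 -0.0192  0.1851] [1.7985e+02 3.0000e-02 9.6990e+01] j [ -4.4  -4.   98.1  -0.   85.7 -11.4] w 0.0309 F [ 0.2  0.1 -1.9] t 5.575
2.26 -0.12 0.08 -4.36; 2.26 0.05 0.08 -4.36; 2.25 0.22 0.08 -4.36; 2.23 0.39 0.08 -4.36; 2.19 0.56 0.08 -4.36; 2.14 0.72 0.08 -4.36; 2.08 0.89 0.08 -4.36; 2.01 1.04 0.08 -4.36; 1.92 1.19 0.08 -4.36; 1.83 1.33 0.08 -4.36; 1.72 1.47 0.08 -4.36; 1.60 1.60 0.08 -4.36; 1.48 1.71 0.08 -4.36; 1.34 1.82 0.08 -4.36; 1.20 1.92 0.08 -4.36; 1.05 2.00 0.08 -4.36; 0.90 2.08 0.08 -4.36; 0.73 2.14 0.08 -4.36
[] [{'centre': [0.5764, -0.0165, 0.038], 'p': 0.67}] [{'centre': [0.5079, 0.3867, -0.0008], 'p': 0.81}]
```

View pics/s2c.png

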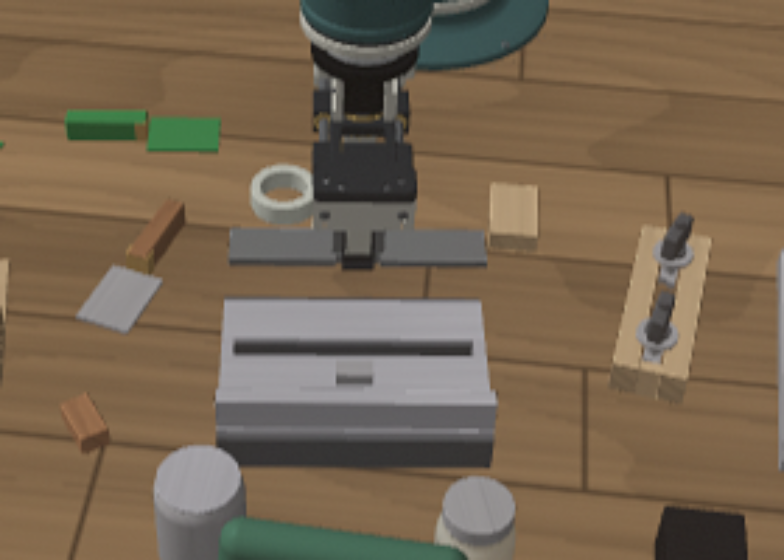

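>>> apply_moves:
  commands: "2.26 -0.12 0.08 -4.36; 2.26 0.05 0.08 -4.36; 2.25 0.22 0.08 -4.36; 2.23 0.39 0.08 -4.36; 2.19 0.56 0.08 -4.36; 2.14 0.72 0.08 -4.36; 2.08 0.89 0.08 -4.36; 2.01 1.04 0.08 -4.36; 1.92 1.19 0.08 -4.36; 1.83 1.33 0.08 -4.36; 1.72 1.47 0.08 -4.36; 1.60 1.60 0.08 -4.36; 1.48 1.71 0.08 -4.36; 1.34 1.82 0.08 -4.36; 1.20 1.92 0.08 -4.36; 1.05 2.00 0.08 -4.36; 0.90 2.08 0.08 -4.36; 0.73 2.14 0.08 -4.36; 0 0 0 0; 0 0 0 0"

```text
t: 8.32
ee_pos: [0.5099, 0.3812, 0.1682]
tool_rot: [-180.0, -0.0, 175.4]
ft_force: [-0.4, -0.0, -0.9]
width: 0.0311
```

```bash
python3 plan.py .5105 .3815 .044 175.5 10; python3 -c "
from h import *
p=grab('top','t3.png'); i=p['image'][170:330,110:310]; cv2.imwrite('pics/t3c.png',cv2.resize(i,None,fx=3.5,fy=3.5))
"
```

```text
pose [0.5099 0.3812 0.1682] [-1.7996e+02 -3.0000e-02  1.7540e+02] j [ 34.5   3.4  92.3  -0.   84.3 -50.9] w 0.0311 F [-0.4 -0.  -0.9] t 8.325
-0.01 0.00 1.24 -0.01; -0.01 0.00 1.24 -0.01; -0.01 0.00 1.24 -0.01; -0.01 0.00 1.24 -0.01; -0.01 0.00 1.24 -0.01; -0.01 0.00 1.24 -0.01; -0.01 0.00 1.24 -0.01; -0.01 0.00 1.24 -0.01; -0.01 0.00 1.24 -0.01; -0.01 0.00 1.24 -0.01
```

View pics/t3c.png

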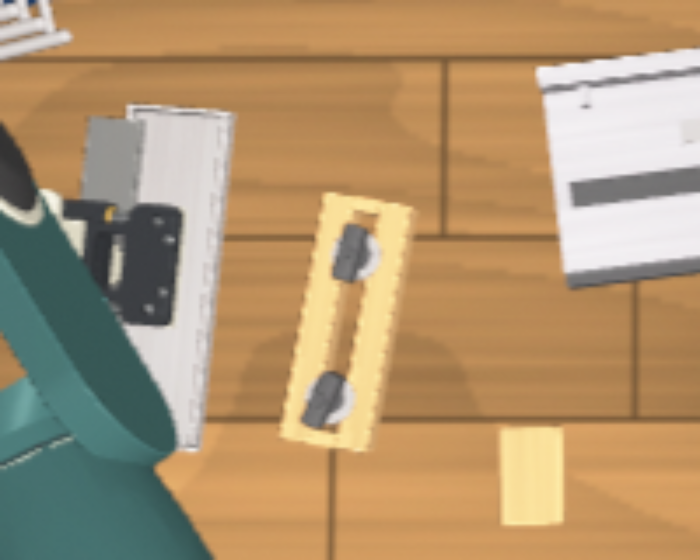

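>>> apply_moves:
  commands: "0 0 2 0; 0 0 2 0; 0 0 2 0; 0 0 2 0; 0 0 2 0; 0 0 1 0; 0 0 0.6 0; 0 0 0.4 0; 0 0 0.2 0; 0 0 0.1 0; 0 0 0 0; 0 0 0 0"

```text
t: 9.88
ee_pos: [0.51, 0.3817, 0.0459]
tool_rot: [180.0, 0.0, 175.5]
ft_force: [0.1, -0.5, -1.7]
width: 0.0312
```

>>> apply_moves:
  commands: "0 0 0.1 0; 0 0 0.1 0; 0 0 0 0; 0 0 0 0"

```text
t: 10.38
ee_pos: [0.51, 0.3817, 0.0439]
tool_rot: [180.0, 0.0, 175.5]
ft_force: [-1.3, -1.3, 4.0]
width: 0.0311
```

```bash
python3 -c "
from h import *
p=grab('scene','s4.png'); i=p['image'][200:350,400:600]; cv2.imwrite('pics/s4c.png',cv2.resize(i,None,fx=3.5,fy=3.5))
"
```

```text
(no output)
```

View pics/s4c.png

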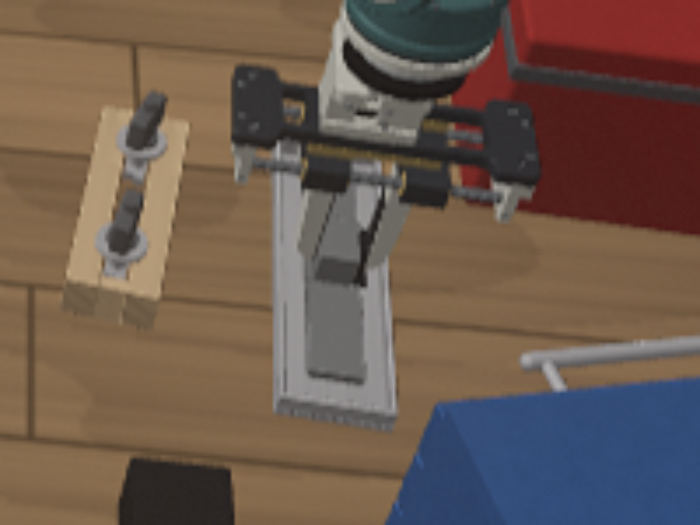

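>>> apply_moves:
  commands: "0 0 0 0; 0 0 0 0; 0 0 0 0; 0 0 -2 0; 0 0 -4 0; 0 0 -4 0"
  gripper: 0.35

```text
t: 11.18
ee_pos: [0.51, 0.3816, 0.1463]
tool_rot: [180.0, 0.0, 175.5]
ft_force: [0.1, 0.3, -0.3]
width: 0.0604
```

```bash
python3 plan.py .525 .2335 .12 164.3 6
```

```text
pose [0.51   0.3816 0.1463] [1.7997e+02 3.0000e-02 1.7547e+02] j [ 34.5   4.1  93.7  -0.   82.2 -51. ] w 0.0604 F [ 0.1  0.3 -0.3] t 11.175
-0.44 -2.44 0.44 1.86; -0.52 -2.43 0.44 1.86; -0.60 -2.41 0.44 1.86; -0.68 -2.39 0.44 1.86; -0.76 -2.36 0.44 1.86; -0.83 -2.34 0.44 1.86
```

>>> apply_moves:
  commands: "-0.44 -2.44 0.44 1.86; -0.52 -2.43 0.44 1.86; -0.60 -2.41 0.44 1.86; -0.68 -2.39 0.44 1.86; -0.76 -2.36 0.44 1.86; -0.83 -2.34 0.44 1.86; 0 0 0 0; 0 0 0 0"

```text
t: 12.18
ee_pos: [0.5248, 0.2331, 0.117]
tool_rot: [-180.0, -0.0, 164.3]
ft_force: [-0.1, 0.3, 0.3]
width: 0.0605
```

```bash
python3 plan.py .525 .2335 .06 164.3 5;python3 -c "
from h import *
p=grab('scene','s5.png'); i=p['image'][200:350,380:580]; cv2.imwrite('pics/s5c.png',cv2.resize(i,None,fx=3.5,fy=3.5))
p=grab('top','t5.png')
print([(round(d['p'],2),np.round(d['centre'],3)) for d in robot.tip_of('cover',p)])
C=cloud(p)
m=(np.hypot(C[...,0]-.51,C[...,1]-.381)<.14)&(C[...,2]>.016)&(C[...,2]<.022)&(p['image'].mean(2)<170)
Q=C[m]; print(len(Q),cv2.minAreaRect((Q[:,:2]*1000).astype(np.float32)))
for d in robot.trace('cover',p)[:2]:
  Q=C[d['region']]; print(d['p'],np.percentile(Q[:,2],[5,25,50,75,95]),cv2.minAreaRect((Q[:,:2]*1000).astype(np.float32)))
"
```

```text
pose [0.5248 0.2331 0.117 ] [-1.7999e+02 -3.0000e-02  1.6427e+02] j [ 21.4  -2.6 103.2   0.   79.4 -52.9] w 0.0605 F [-0.1  0.3  0.3] t 12.175
-0.00 0.01 1.14 -0.01; -0.00 0.01 1.14 -0.01; -0.00 0.01 1.14 -0.01; -0.00 0.01 1.14 -0.01; -0.00 0.01 1.14 -0.01
[]
36 ((536.2627563476562, 386.31134033203125), (208.40284729003906, 236.36349487304688), 7.533591270446777)
0.42 [0.01170046 0.01596015 0.01676185 0.01866466 0.02083602] ((471.10723876953125, 365.4198303222656), (15.304474830627441, 7.429044246673584), 4.165347576141357)
```

View pics/s5c.png

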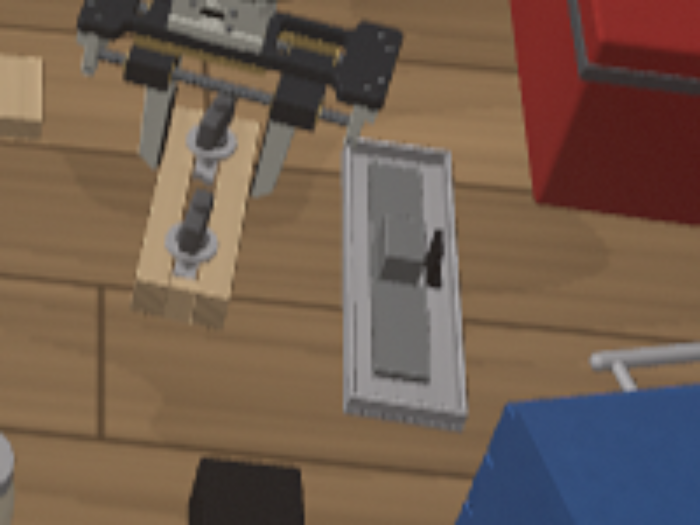

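>>> apply_moves:
  commands: "0 0.05 1.2 0; 0 0 1.2 0; 0 0 1.2 0; 0 0 1.2 0; 0 0 0.9 0; 0 0 0 0"

```text
t: 13.12
ee_pos: [0.5247, 0.2338, 0.0594]
tool_rot: [-180.0, -0.1, 164.3]
ft_force: [-0.5, 0.2, -0.0]
width: 0.0603
```

>>> apply_moves:
  commands: "0 0 0 0; 0 0 0 0; 0 0 0 0; 0 0 0 0; 0 0 0 0; 0 0 0 0"
  gripper: 1

```text
t: 13.88
ee_pos: [0.525, 0.234, 0.0603]
tool_rot: [180.0, 0.0, 164.3]
ft_force: [-0.5, -1.2, 1.0]
width: 0.0138
```

>>> apply_moves:
  commands: "0 0 -0.5 0; 0 0 -1 0; 0 0 -2 0; 0 0 -2.5 0; 0 0 -2.5 0; 0 0 -2.5 0; 0 0 0 0; 0 0 0 0"

```text
t: 14.88
ee_pos: [0.5248, 0.2339, 0.1698]
tool_rot: [-180.0, -0.0, 164.3]
ft_force: [-0.2, -0.2, -2.3]
width: 0.0136
```

```bash
python3 plan.py .5728 .0402 .16 97 10;python3 -c "
from h import *
p=grab('scene','s6.png'); i=p['image'][170:320,380:580]; cv2.imwrite('pics/s6c.png',cv2.resize(i,None,fx=3.5,fy=3.5))
"
```

```text
pose [0.5248 0.2339 0.1698] [-1.7999e+02 -2.0000e-02  1.6431e+02] j [ 21.5  -4.4 100.    0.   84.5 -52.8] w 0.0136 F [-0.2 -0.2 -2.3] t 14.875
-0.99 -1.73 0.10 6.73; -1.18 -1.61 0.10 6.73; -1.36 -1.46 0.10 6.73; -1.52 -1.29 0.10 6.73; -1.66 -1.10 0.10 6.73; -1.78 -0.90 0.10 6.73; -1.87 -0.68 0.10 6.73; -1.94 -0.46 0.10 6.73; -1.98 -0.23 0.10 6.73; -2.00 0.01 0.10 6.73
```

View pics/s6c.png

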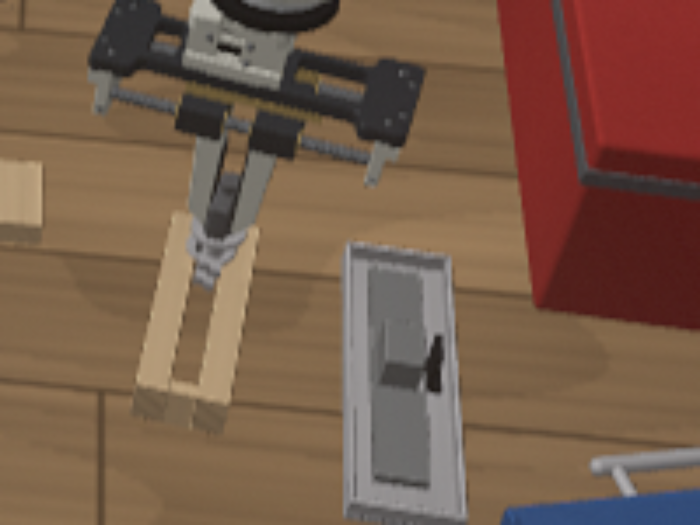

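```bash
python3 -c "
from h import *
for n in ['top','scene']:
  p=grab(n,n+'7.png'); C=cloud(p); v,u=np.mgrid[:480,:640]
  f=foc(p); 
  # intersect pixels with plane z=.04
  d=np.stack([(u-p['cx'])/f,(v-p['cy'])/f,np.ones_like(u)],-1)@rot(p).T; o=np.array(p['xyz']); X=o+d*((.04-o[2])/d[...,2])[...,None]
  a=np.radians(7); e=X[...,:2]-[.580,-.0193]; lx=e@[np.cos(a),np.sin(a)]; ly=e@[-np.sin(a),np.cos(a)]
  g=p['image'].mean(2)
  m=(abs(lx)<22)&(abs(lx)<.022)&(abs(ly)<.115)&(g<120)
  Q=X[m][:,:2]*1000; print(n,m.sum(),cv2.minAreaRect(Q.astype(np.float32)))
  # profile lx
  for y0 in (-.06,.06):
    s=(abs(ly-y0)<.02)&(abs(lx)<.025)
    b=np.round(lx[s]*1000/2).astype(int)
    print(y0,[(2*k,int(g[s][b==k].mean())) for k in range(-12,13) if (b==k).any()])
  for y0 in (-.1,.1):
    s=(abs(ly-y0)<.012)&(abs(lx)<.006); b=np.round((ly[s]-y0)*1000/2).astype(int)
    print('end',y0,[(2*k,int(g[s][b==k].mean())) for k in range(-6,7) if (b==k).any()])
"
```

```text
top 389 ((579.919189453125, -18.909698486328125), (15.97689437866211, 193.13323974609375), 7.080233573913574)
-0.06 [(-24, 241), (-22, 241), (-20, 241), (-18, 241), (-16, 242), (-14, 243), (-12, 238), (-10, 212), (-8, 132), (-6, 117), (-4, 117), (-2, 117), (0, 117), (2, 118), (4, 117), (6, 118), (8, 120), (10, 193), (12, 237), (14, 237), (16, 237), (18, 237), (20, 240), (22, 241), (24, 241)]
0.06 [(-24, 241), (-22, 240), (-20, 240), (-18, 241), (-16, 242), (-14, 243), (-12, 240), (-10, 215), (-8, 132), (-6, 120), (-4, 119), (-2, 119), (0, 119), (2, 120), (4, 120), (6, 120), (8, 124), (10, 202), (12, 240), (14, 239), (16, 239), (18, 241), (20, 241), (22, 242), (24, 241)]
end -0.1 [(-12, 143), (-10, 168), (-8, 216), (-6, 238), (-4, 238), (-2, 238), (0, 224), (2, 172), (4, 114), (6, 117), (8, 117), (10, 117), (12, 116)]
end 0.1 [(-12, 121), (-10, 120), (-8, 120), (-6, 120), (-4, 119), (-2, 133), (0, 169), (2, 220), (4, 238), (6, 238), (8, 237), (10, 226), (12, 193)]
scene 507 ((580.5255737304688, -19.194236755371094), (41.38939666748047, 229.9627685546875), 6.7845659255981445)
-0.06 [(-24, 162), (-22, 163), (-20, 163), (-18, 165), (-14, 150), (-12, 116), (-8, 81), (-6, 59), (-4, 56), (-2, 52), (2, 50), (4, 89), (8, 145), (10, 161), (12, 161), (14, 159), (16, 162), (18, 161), (20, 163), (24, 162)]
0.06 [(-22, 162), (-20, 165), (-18, 163), (-16, 167), (-12, 138), (-10, 91), (-6, 71), (-4, 52), (-2, 52), (0, 52), (4, 55), (6, 139), (10, 165), (12, 162), (14, 162), (16, 163), (18, 164), (20, 164), (22, 163)]
end -0.1 [(-12, 101), (-10, 101), (-8, 164), (-6, 160), (-4, 160), (-2, 160), (0, 164), (2, 100), (4, 58), (6, 61), (8, 61), (10, 56), (12, 63)]
end 0.1 [(-12, 53), (-10, 50), (-8, 50), (-6, 49), (-4, 51), (-2, 46), (0, 92), (2, 157), (4, 160), (6, 160), (8, 162), (10, 162), (12, 135)]
```

>>> apply_moves:
  commands: "-0.99 -1.73 0.10 6.73; -1.18 -1.61 0.10 6.73; -1.36 -1.46 0.10 6.73; -1.52 -1.29 0.10 6.73; -1.66 -1.10 0.10 6.73; -1.78 -0.90 0.10 6.73; -1.87 -0.68 0.10 6.73; -1.94 -0.46 0.10 6.73; -1.98 -0.23 0.10 6.73; -2.00 0.01 0.10 6.73; 0 0 1.4 0; 0 0 1.4 0; 0 0 1.4 0; 0 0 1 0; 0 0 0 0; 0 0 0 0"

```text
t: 17.02
ee_pos: [0.5731, 0.0405, 0.1087]
tool_rot: [180.0, 0.0, 97.0]
ft_force: [0.7, -0.5, -1.8]
width: 0.0138
```

```bash
python3 plan.py .572 .0402 .105 97 3;python3 -c "
from h import *
p=grab('scene','s8.png'); i=p['image'][200:330,250:420]; cv2.imwrite('pics/s8c.png',cv2.resize(i,None,fx=4.5,fy=4.5))
s=robot.sense(); x=s['ee_pos']
C=cloud(p)
m=(np.hypot(C[...,0]-x[0],C[...,1]-x[1])<.025)&(C[...,2]>.06)&(C[...,2]<.085)
print(x,C[m].mean(0),C[m].min(0),C[m].max(0))
for z in (.0803,.0767): print(w2px(p,[x[0],x[1],z]))
"
```

```text
pose [0.5731 0.0405 0.1087] [179.97   0.    97.03] j [  1.5  -2.2 103.7   0.   78.5  -5.5] w 0.0138 F [ 0.7 -0.5 -1.8] t 17.025
-0.00 -0.04 0.12 0.01; -0.00 -0.04 0.12 0.01; -0.00 -0.04 0.12 0.01
[0.57316956 0.04043701 0.10885528] [0.57587792 0.04101608 0.06885298] [0.56287845 0.02395338 0.06032914] [0.58827051 0.05692539 0.08486591]
(np.float64(352.1147097696242), np.float64(262.9861635899844))
(np.float64(352.0206079599788), np.float64(264.09036756245996))
```

View pics/s8c.png

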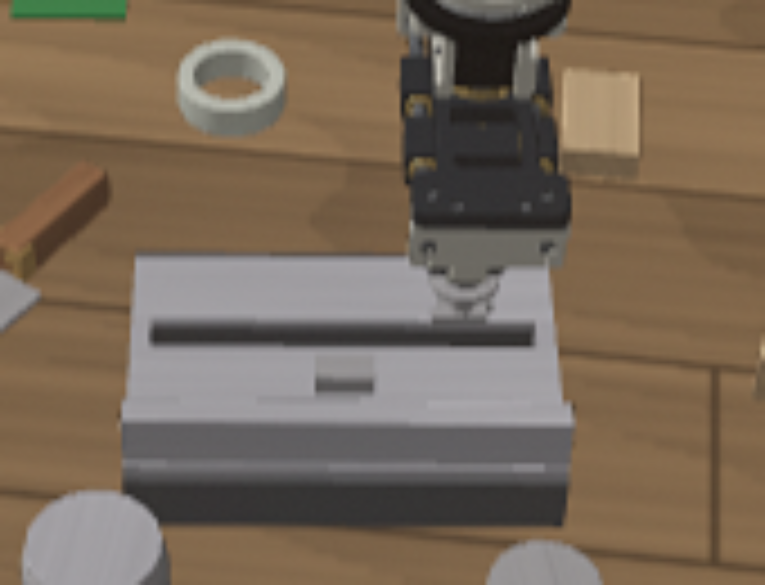

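```bash
python3 -c "
from h import *
p=dict(np.load('/tmp/s8.png.npz')); p['image']=cv2.imread('pics/s8.png')
x=robot.sense()['ee_pos']; a=np.radians(7); ex=np.array([np.cos(a),np.sin(a)]); ey=np.array([-np.sin(a),np.cos(a)])
K=14; u0,v0=335,252; i=cv2.resize(p['image'][v0:v0+36,u0:u0+40],None,fx=K,fy=K,interpolation=cv2.INTER_NEAREST)
def line(pts,c):
  q=np.array([[(np.array(w2px(p,P))-[u0,v0]+.5)*K for P in pts]],np.int32); cv2.polylines(i,q,False,c,1)
def pt(lx,ly,z,o=x[:2]): w=o+lx*ex+ly*ey; return [w[0],w[1],z]
zo=x[2]-.0283
th=np.linspace(0,2*np.pi,40)
line([pt(.018*np.cos(t),.018*np.sin(t),zo) for t in th],(0,0,255))
line([pt(.018*np.cos(t),.018*np.sin(t),zo+.005) for t in th],(0,0,255))
for z in (-.025,-.018): line([pt(.0075,-.016,zo+z),pt(.0075,.016,zo+z)],(0,255,0))
S=np.array([.580,-.0193])
for l in (-.0095,.0095): line([pt(l,-.1,.04,S),pt(l,.1,.04,S)],(255,0,0))
cv2.imwrite('pics/s8d.png',i)"
```

```text
(no output)
```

View pics/s8d.png

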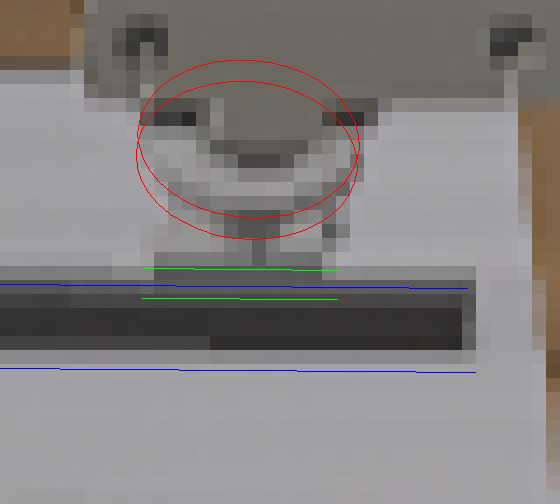

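>>> apply_moves:
  commands: "0 0 0.5 0; 0 0 0.5 0; 0 0 0.5 0; 0 0 0.4 0; 0 0 0.4 0; 0 0 0 0"

```text
t: 17.82
ee_pos: [0.5728, 0.0404, 0.0849]
tool_rot: [-180.0, -0.0, 97.0]
ft_force: [-0.0, 0.1, -1.9]
width: 0.0138
```

Head bottom is 8 mm inside the mouth with no contact. Continue.

>>> apply_moves:
  commands: "0 0 0.4 0; 0 0 0.4 0; 0 0 0.4 0; 0 0 0.2 0; 0 0 0.1 0; 0 0 0 0"

```text
t: 18.58
ee_pos: [0.5729, 0.0404, 0.0703]
tool_rot: [180.0, -0.0, 97.0]
ft_force: [0.2, -0.2, -2.5]
width: 0.014
```

>>> apply_moves:
  commands: "0 0 0.1 0; 0 0 0.1 0; 0 0 0 0; 0 0 0 0"

```text
t: 19.08
ee_pos: [0.5729, 0.0404, 0.0683]
tool_rot: [180.0, 0.0, 97.0]
ft_force: [-0.3, 0.8, -0.9]
width: 0.0137
```

>>> apply_moves:
  commands: "0 0 0 0; 0 0 0 0; 0 0 0 0"
  gripper: 0.7

```text
t: 19.45
ee_pos: [0.5729, 0.0404, 0.0683]
tool_rot: [180.0, 0.0, 97.0]
ft_force: [0.3, 0.3, 0.2]
width: 0.0278
```

>>> apply_moves:
  commands: "0 0 0 0; 0 0 0 0; 0 0 0 0; 0 0 0 0"
  gripper: 1

```text
t: 19.95
ee_pos: [0.5729, 0.0404, 0.0683]
tool_rot: [180.0, 0.0, 97.0]
ft_force: [0.2, 1.3, -0.5]
width: 0.014
```

```bash
python3 -c "
from h import *
print(robot.sense())
p=grab('scene','s9.png'); i=p['image'][200:330,250:420]; cv2.imwrite('pics/s9c.png',cv2.resize(i,None,fx=4.5,fy=4.5))
"
```

```text
{'t': 19.95, 'joint_pos': array([ 1.48684477e+00, -3.06651683e-01,  1.05752028e+02, -5.20742616e-06,
        7.45519160e+01, -5.52448018e+00]), 'dq': array([-0.02469862,  0.0033478 ,  0.06333366,  0.00115696,  0.03619383,
       -0.00309061]), 'joint_torque': array([ 4.90506494e-02, -5.72616506e+01, -5.76133561e+01,  8.56337766e-02,
        8.46192730e-02, -1.37197095e-02]), 'ee_pos': array([0.57291763, 0.04037931, 0.06827817]), 'tool_rot': array([1.79997305e+02, 2.65702558e-04, 9.70113263e+01]), 'ft_force': array([ 0.15902039,  1.25044811, -0.465291  ]), 'wrist_torque': array([-0.05405756, -0.14240911, -0.03227071]), 'width': 0.014022050459084534}
```

View pics/s9c.png

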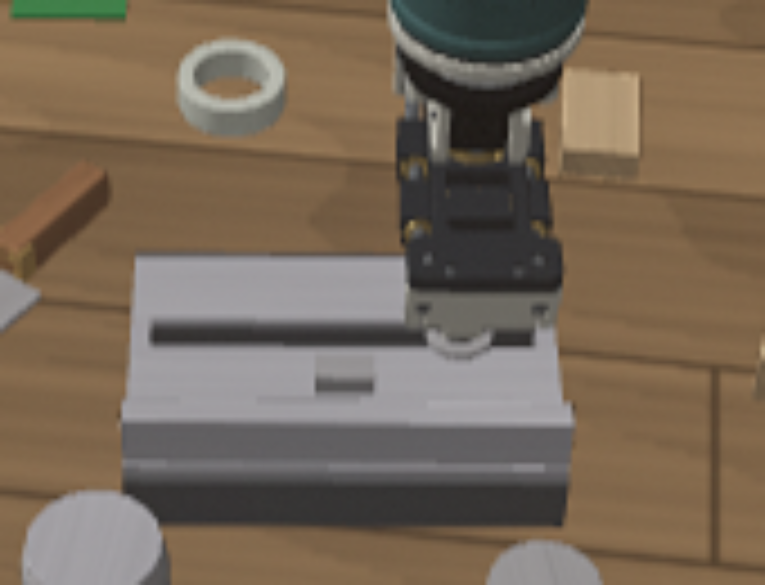

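>>> apply_moves:
  commands: "0 0 0 8; 0 0 0 8; 0 0 0 8; 0 0 0 8; 0 0 0 8; 0 0 0 8; 0 0 0 8; 0 0 0 8; 0 0 0 8; 0 0 0 0"

```text
t: 21.25
ee_pos: [0.5729, 0.0404, 0.0682]
tool_rot: [-180.0, 0.0, 25.1]
ft_force: [-0.7, 0.3, 0.7]
width: 0.0138
```

```bash
python3 -c "
from h import *
s=robot.sense();print(s['joint_pos'],s['wrist_torque'],s['ft_force'])"
```

```text
[ 1.48472878e+00 -3.07020328e-01  1.05755636e+02  1.57438975e-03
  7.45525817e+01  6.64322607e+01] [-0.03196518 -0.02820688 -0.03047434] [-0.66213073  0.26392387  0.67207865]
```

>>> apply_moves:
  commands: "0 0 0 6; 0 0 0 6; 0 0 0 5; 0 0 0 0"

```text
t: 21.75
ee_pos: [0.5729, 0.0404, 0.0683]
tool_rot: [-180.0, -0.0, 8.2]
ft_force: [0.1, 0.1, 0.7]
width: 0.0136
```

```bash
python3 -c "
from h import *
s=robot.sense();print(s['joint_pos'],s['wrist_torque'],s['ft_force'])
p=grab('scene','s10.png'); i=p['image'][200:330,250:420]; cv2.imwrite('pics/s10c.png',cv2.resize(i,None,fx=4.5,fy=4.5))
"
```

```text
[ 1.48627688e+00 -3.06828055e-01  1.05754465e+02  7.01309232e-04
  7.45514744e+01  8.32820903e+01] [ 0.02377183 -0.00908705 -0.00751415] [0.07101974 0.05693306 0.69737985]
```

View pics/s10c.png

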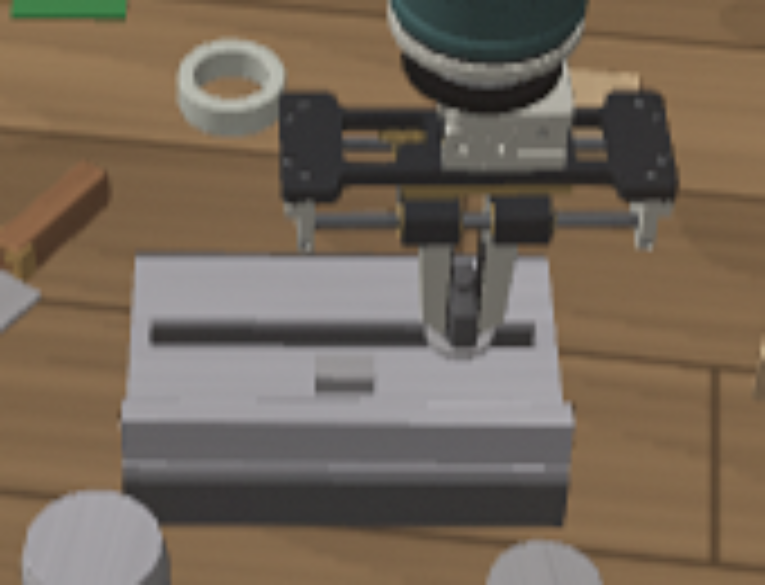

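>>> apply_moves:
  commands: "0 0 0 8; 0 0 0 8; 0 0 0 8; 0 0 0 8; 0 0 0 8; 0 0 0 0"

```text
t: 22.55
ee_pos: [0.5728, 0.0405, 0.0683]
tool_rot: [180.0, 0.0, -31.8]
ft_force: [-2.8, 0.3, 0.5]
width: 0.0135
```

```bash
python3 -c "
from h import *
s=robot.sense();print(s['joint_pos'],s['wrist_torque'],s['ft_force'])"
```

```text
[ 1.49083631e+00 -3.10183693e-01  1.05757703e+02  8.04483995e-03
  7.45688840e+01  1.23266471e+02] [ 0.22085479  0.32671654 -0.02677457] [-2.81802561  0.25159902  0.54916419]
```

>>> apply_moves:
  commands: "0 0 0 8; 0 0 0 8; 0 0 0 8; 0 0 0 8; 0 0 0 8; 0 0 0 0"

```text
t: 23.3
ee_pos: [0.5728, 0.0404, 0.0683]
tool_rot: [180.0, 0.0, -71.7]
ft_force: [-2.2, 0.5, 1.2]
width: 0.0136
```

```bash
python3 -c "
from h import *
s=robot.sense();print(s['joint_pos'],s['wrist_torque'],s['ft_force'])"
```

```text
[ 1.48799821e+00 -3.09917331e-01  1.05758025e+02  3.26941039e-03
  7.45676176e+01  1.63176083e+02] [0.2732948  0.33663743 0.05717872] [-2.1753871   0.50530646  1.18800273]
```

>>> apply_moves:
  commands: "0 0 0 0; 0 0 0 0; 0 0 0 0; 0 0 -2 0; 0 0 -3 0; 0 0 -4 0; 0 0 -4 0"
  gripper: 0.5

```text
t: 24.18
ee_pos: [0.5728, 0.0404, 0.2011]
tool_rot: [-179.9, -0.0, -72.0]
ft_force: [0.0, 1.1, -0.0]
width: 0.0461
```

```bash
python3 plan.py .4227 .2520 .16 157 14; python3 -c "
from h import *
p=grab('scene','s11.png'); i=p['image'][200:330,250:420]; cv2.imwrite('pics/s11c.png',cv2.resize(i,None,fx=4.5,fy=4.5))
"
```

```text
pose [0.5728 0.0404 0.2011] [-1.7994e+02 -2.0000e-02 -7.1960e+01] j [  1.5  -5.3  97.9  -0.   87.4 163.4] w 0.0461 F [ 0.   1.1 -0. ] t 24.175
-1.77 0.55 0.29 9.36; -1.66 0.83 0.29 9.36; -1.50 1.09 0.29 9.36; -1.30 1.32 0.29 9.36; -1.07 1.51 0.29 9.36; -0.81 1.67 0.29 9.36; -0.53 1.78 0.29 9.36; -0.23 1.84 0.29 9.36; 0.07 1.85 0.29 9.36; 0.37 1.82 0.29 9.36; 0.66 1.73 0.29 9.36; 0.93 1.60 0.29 9.36; 1.18 1.43 0.29 9.36; 1.40 1.22 0.29 9.36
```

View pics/s11c.png

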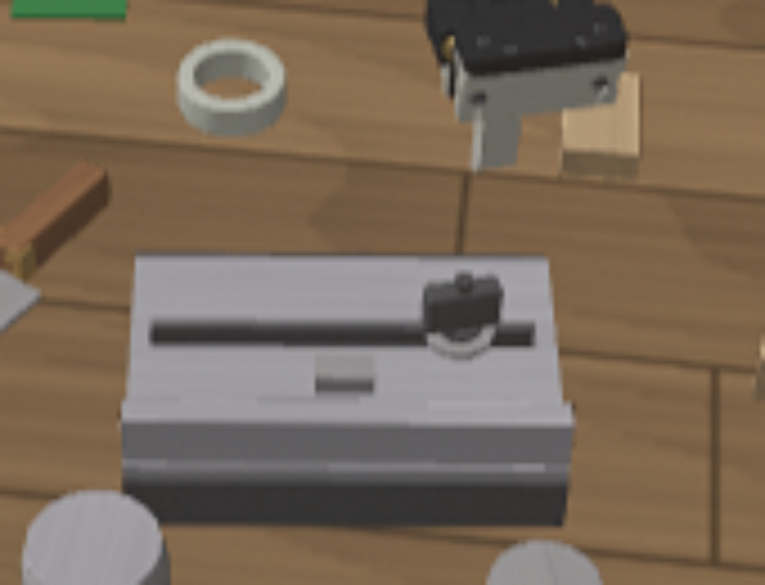

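```bash
sed -i 's/def plan(x,y,z,yaw,n):/def plan(x,y,z,yaw,n,turn=None):/; s/; t=((yaw-a+180)%360-180)\/n/; t=((yaw-a+180)%360-180)\/n if turn is None else -turn\/n/; s/int(a\[4\]))/int(a[4]),*a[5:])/' plan.py; python3 plan.py .4227 .2515 .16 157 22 -229; python3 -c "
from h import *
for n in ['top','scene']:
  p=grab(n,n+'12.png'); C=cloud(p)
  m=(np.hypot(C[...,0]-.4227,C[...,1]-.252)<.03)&(C[...,2]>.055)&(C[...,2]<.09); Q=C[m]
  print(n,len(Q),Q[:,2].max(),cv2.minAreaRect((Q[:,:2]*1000).astype(np.float32)))
  print([(round(d['p'],2),np.round(d['centre'],3)) for d in robot.tip_of('bolt1',p)])
"
```

```text
pose [0.5742 0.0404 0.2071] [-1.7958e+02 -1.2000e-01 -7.1960e+01] j [  1.5  -5.5  97.5  -0.   87.6 163.4] w 0.0466 F [-0.4 -0.2  5.6] t 24.225
-1.13 0.36 0.21 -10.41; -1.17 0.15 0.21 -10.41; -1.18 -0.07 0.21 -10.41; -1.15 -0.28 0.21 -10.41; -1.08 -0.48 0.21 -10.41; -0.97 -0.67 0.21 -10.41; -0.84 -0.83 0.21 -10.41; -0.67 -0.97 0.21 -10.41; -0.49 -1.08 0.21 -10.41; -0.28 -1.15 0.21 -10.41; -0.07 -1.18 0.21 -10.41; 0.14 -1.17 0.21 -10.41; 0.35 -1.13 0.21 -10.41; 0.55 -1.05 0.21 -10.41; 0.73 -0.93 0.21 -10.41; 0.88 -0.78 0.21 -10.41; 1.01 -0.61 0.21 -10.41; 1.11 -0.42 0.21 -10.41; 1.16 -0.21 0.21 -10.41; 1.18 0.00 0.21 -10.41; 1.16 0.22 0.21 -10.41; 1.10 0.42 0.21 -10.41
top 104 0.07690168723767998 ((422.78131103515625, 251.03750610351562), (15.063895225524902, 39.76272964477539), 65.82340240478516)
[(0.64, array([0.421, 0.251, 0.033])), (0.23, array([ 0.667, -0.229, -0.002]))]
scene 95 0.07958746143431716 ((422.9190979003906, 251.42446899414062), (14.23129940032959, 44.760963439941406), 65.50430297851562)
[(0.85, array([0.571, 0.04 , 0.039])), (0.47, array([0.421, 0.25 , 0.033]))]
```

>>> apply_moves:
  commands: "-1.13 0.36 0.21 -10.41; -1.17 0.15 0.21 -10.41; -1.18 -0.07 0.21 -10.41; -1.15 -0.28 0.21 -10.41; -1.08 -0.48 0.21 -10.41; -0.97 -0.67 0.21 -10.41; -0.84 -0.83 0.21 -10.41; -0.67 -0.97 0.21 -10.41; -0.49 -1.08 0.21 -10.41; -0.28 -1.15 0.21 -10.41; -0.07 -1.18 0.21 -10.41; 0.14 -1.17 0.21 -10.41; 0.35 -1.13 0.21 -10.41; 0.55 -1.05 0.21 -10.41; 0.73 -0.93 0.21 -10.41; 0.88 -0.78 0.21 -10.41; 1.01 -0.61 0.21 -10.41; 1.11 -0.42 0.21 -10.41; 1.16 -0.21 0.21 -10.41; 1.18 0.00 0.21 -10.41"

```text
t: 26.92
ee_pos: [0.4345, 0.2325, 0.1551]
tool_rot: [-179.9, -0.0, 136.6]
ft_force: [-0.3, -0.3, 0.3]
width: 0.0468
```

```bash
python3 plan.py .4228 .2512 .12 156 4
```

```text
pose [0.4345 0.2325 0.1551] [-1.7991e+02 -4.0000e-02  1.3657e+02] j [ 25.2 -14.7 110.3  -0.   84.5 -21.4] w 0.0468 F [-0.3 -0.3  0.3] t 26.925
0.53 0.14 0.88 -4.86; 0.52 0.18 0.88 -4.86; 0.50 0.23 0.88 -4.86; 0.48 0.27 0.88 -4.86
```

>>> apply_moves:
  commands: "0.53 0.14 0.8 -4.86; 0.52 0.18 0.8 -4.86; 0.50 0.23 0.8 -4.86; 0.48 0.27 0.8 -4.86; 0 0 0 0; 0 0 0 0"

```text
t: 27.68
ee_pos: [0.4236, 0.251, 0.1241]
tool_rot: [-180.0, -0.0, 155.5]
ft_force: [0.1, -0.2, -0.3]
width: 0.0467
```

```bash
python3 plan.py .4228 .2512 .06 156 5
```

```text
pose [0.4236 0.251  0.1241] [-1.7997e+02 -2.0000e-02  1.5555e+02] j [ 27.7 -13.7 112.4  -0.   81.3 -37.9] w 0.0467 F [ 0.1 -0.2 -0.3] t 27.675
0.02 -0.00 1.28 -0.09; 0.02 -0.00 1.28 -0.09; 0.02 -0.00 1.28 -0.09; 0.02 -0.00 1.28 -0.09; 0.02 -0.00 1.28 -0.09
```

>>> apply_moves:
  commands: "0.08 0 1.3 -0.4; 0 0 1.3 0; 0 0 1.3 0; 0 0 1.3 0; 0 0 1.2 0; 0 0 0 0"

```text
t: 28.42
ee_pos: [0.4225, 0.2513, 0.0592]
tool_rot: [-179.9, -0.1, 156.0]
ft_force: [0.8, 0.0, 0.1]
width: 0.0468
```

>>> apply_moves:
  commands: "0 0 0 0; 0 0 0 0; 0 0 0 0; 0 0 0 0; 0 0 0 0; 0 0 0 0"
  gripper: 1

```text
t: 29.18
ee_pos: [0.423, 0.2516, 0.0604]
tool_rot: [180.0, 0.0, 156.1]
ft_force: [-0.3, -0.1, 2.9]
width: 0.0137
```

>>> apply_moves:
  commands: "0 0 -0.5 0; 0 0 -1 0; 0 0 -2 0; 0 0 -2.5 0; 0 0 -2.5 0; 0 0 -2.5 0; 0 0 0 0; 0 0 0 0"

```text
t: 30.18
ee_pos: [0.4228, 0.2514, 0.1698]
tool_rot: [-180.0, -0.0, 156.0]
ft_force: [0.2, -0.4, -1.6]
width: 0.0133
```

```bash
python3 plan.py .5873 -.0789 .167 97 18;python3 -c "
from h import *
p=grab('scene','s13.png'); i=p['image'][170:320,380:580]; cv2.imwrite('pics/s13c.png',cv2.resize(i,None,fx=3.5,fy=3.5))
"
```

```text
pose [0.4228 0.2514 0.1698] [-1.7998e+02 -1.0000e-02  1.5605e+02] j [ 27.8 -15.3 109.5   0.   85.9 -38.3] w 0.0133 F [ 0.2 -0.4 -1.6] t 30.175
-1.58 -1.31 0.02 3.28; -1.65 -1.21 0.02 3.28; -1.72 -1.12 0.02 3.28; -1.78 -1.02 0.02 3.28; -1.84 -0.91 0.02 3.28; -1.88 -0.81 0.02 3.28; -1.93 -0.70 0.02 3.28; -1.96 -0.59 0.02 3.28; -1.99 -0.47 0.02 3.28; -2.02 -0.36 0.02 3.28; -2.04 -0.24 0.02 3.28; -2.05 -0.12 0.02 3.28; -2.05 -0.01 0.02 3.28; -2.05 0.11 0.02 3.28; -2.04 0.23 0.02 3.28; -2.02 0.34 0.02 3.28; -2.00 0.46 0.02 3.28; -1.97 0.57 0.02 3.28
```

View pics/s13c.png

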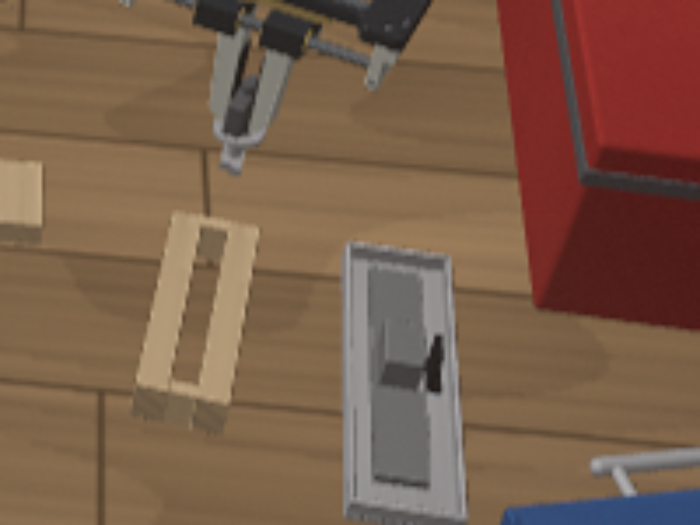

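>>> apply_moves:
  commands: "-1.58 -1.31 0.02 3.28; -1.65 -1.21 0.02 3.28; -1.72 -1.12 0.02 3.28; -1.78 -1.02 0.02 3.28; -1.84 -0.91 0.02 3.28; -1.88 -0.81 0.02 3.28; -1.93 -0.70 0.02 3.28; -1.96 -0.59 0.02 3.28; -1.99 -0.47 0.02 3.28; -2.02 -0.36 0.02 3.28; -2.04 -0.24 0.02 3.28; -2.05 -0.12 0.02 3.28; -2.05 -0.01 0.02 3.28; -2.05 0.11 0.02 3.28; -2.04 0.23 0.02 3.28; -2.02 0.34 0.02 3.28; -2.00 0.46 0.02 3.28; -1.97 0.57 0.02 3.28; 0 0 0 0; 0 0 0 0"

```text
t: 32.72
ee_pos: [0.5874, -0.0788, 0.1666]
tool_rot: [-180.0, -0.0, 97.0]
ft_force: [-0.2, -0.0, -1.9]
width: 0.0141
```

```bash
python3 plan.py .5873 -.0789 .109 97 5
```

```text
pose [ 0.5874 -0.0788  0.1666] [-1.7999e+02 -2.0000e-02  9.7020e+01] j [-10.1  -2.   98.    0.   84.1 -17.1] w 0.0141 F [-0.2 -0.  -1.9] t 32.725
-0.00 -0.00 1.15 0.00; -0.00 -0.00 1.15 0.00; -0.00 -0.00 1.15 0.00; -0.00 -0.00 1.15 0.00; -0.00 -0.00 1.15 0.00
```

>>> apply_moves:
  commands: "0 0 1.4 0; 0 0 1.4 0; 0 0 1.4 0; 0 0 1.2 0; 0 0 0.6 0; 0 0 0 0"

```text
t: 33.48
ee_pos: [0.5874, -0.0789, 0.1063]
tool_rot: [-180.0, -0.0, 97.0]
ft_force: [0.1, -0.1, -1.7]
width: 0.0141
```

```bash
python3 -c "
from h import *
p=grab('scene','s14.png'); i=p['image'][200:330,250:420]; cv2.imwrite('pics/s14c.png',cv2.resize(i,None,fx=4.5,fy=4.5))
"
```

```text
(no output)
```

View pics/s14c.png

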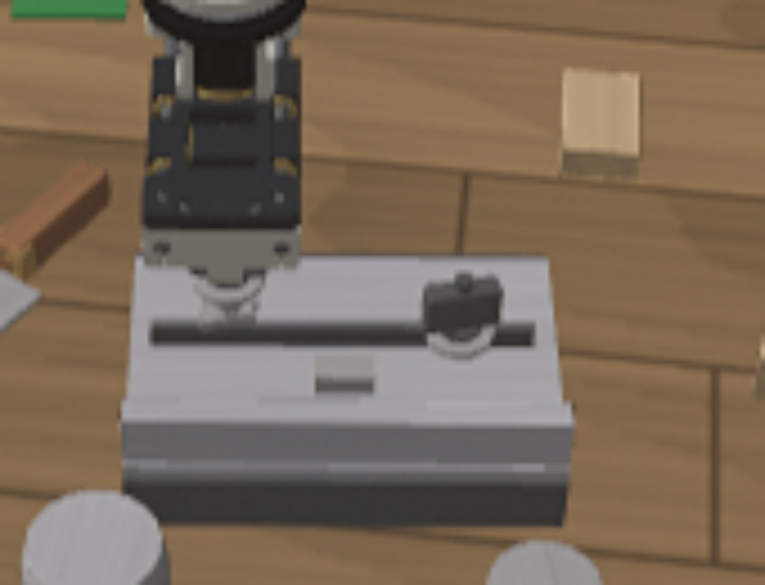

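```bash
cat > ov.py <<'E'
from h import *
import sys
def ov(src,out,da,x,off=.0283):
  p=dict(np.load(f'/tmp/{src}.png.npz')); p['image']=cv2.imread(f'pics/{src}.png')
  K=14; u,v=w2px(p,[x[0],x[1],x[2]-.05]); u0,v0=int(u-20),int(v-22); i=cv2.resize(p['image'][v0:v0+40,u0:u0+40],None,fx=K,fy=K,interpolation=cv2.INTER_CUBIC)
  j=i.copy()
  a=np.radians(7+da); ex=np.array([np.cos(a),np.sin(a)]); ey=np.array([-np.sin(a),np.cos(a)])
  def line(pts,c):
    q=np.array([[(np.array(w2px(p,P))-[u0,v0]+.5-[0,1.4])*K for P in pts]],np.int32); cv2.polylines(j,q,True,c,1)
  def pt(lx,ly,z): w=x[:2]+lx*ex+ly*ey; return [w[0],w[1],z]
  zo=x[2]-off; th=np.linspace(0,2*np.pi,40)
  line([pt(.018*np.cos(t),.018*np.sin(t),zo) for t in th],(0,0,255))
  for z in (-.025,-.018): line([pt(s*.0075,t*.016,zo+z) for s,t in ((1,-1),(1,1),(-1,1),(-1,-1))],(0,255,0))
  cv2.imwrite(f'pics/{out}.png',cv2.resize(np.hstack([i,j]),(800,400)))
E
python3 -c "
from ov import *
x=robot.sense()['ee_pos']; ov('s14','o14',0,x); ov('s14','o14b',-13,x)
ov('s8','o8',0,np.array([.5731,.0405,.1088]))"
```

```text
(no output)
```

View pics/o14.png

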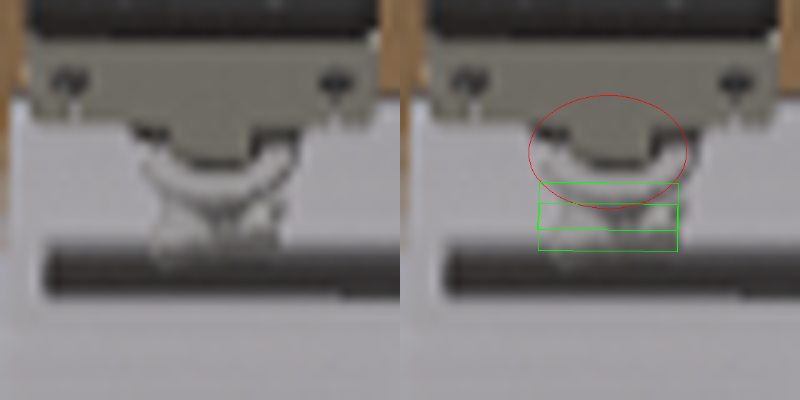

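View pics/o8.png

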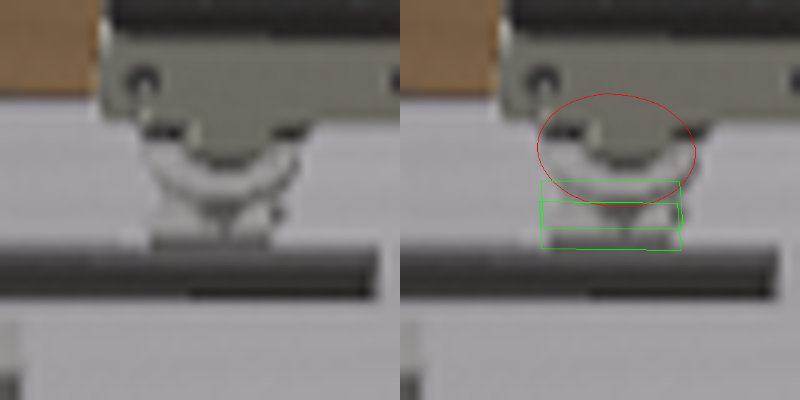

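View pics/o14b.png

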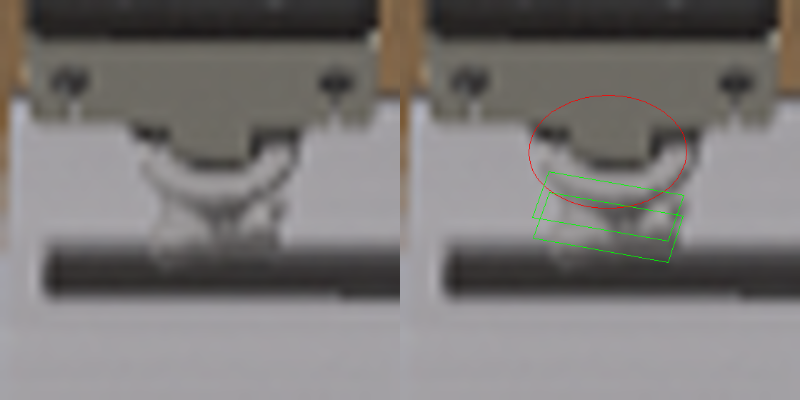

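```bash
python3 -c "
from ov import *
x=robot.sense()['ee_pos']; ov('s14','o14c',8,x); ov('s14','o14d',15,x)
a=cv2.imread('pics/o14c.png');b=cv2.imread('pics/o14d.png'); cv2.imwrite('pics/o14e.png',np.hstack([a[:,400:],b[:,400:]]))"
```

```text
(no output)
```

View pics/o14e.png

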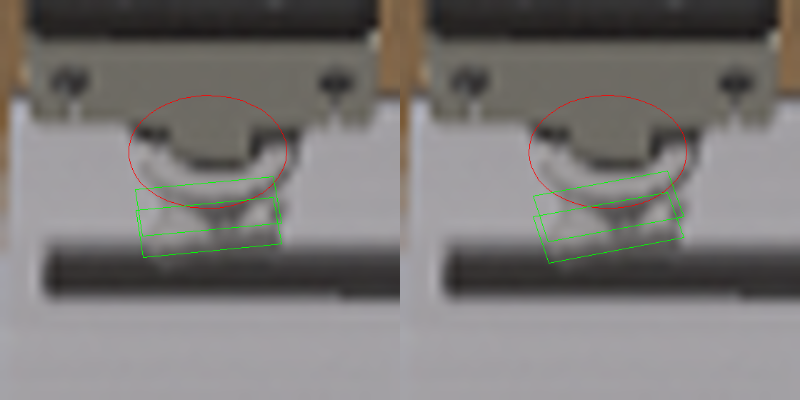

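>>> apply_moves:
  commands: "0 0 0 5; 0 0 0 6; 0 0 0 0; 0 0 0 0"

```text
t: 34.02
ee_pos: [0.5876, -0.079, 0.107]
tool_rot: [180.0, 0.0, 86.1]
ft_force: [0.5, -0.3, -2.1]
width: 0.0134
```

```bash
python3 -c "
from ov import *
x=robot.sense()['ee_pos']; print(x); grab('scene','s15.png'); ov('s15','o15',0,x)"
```

```text
[ 0.58761934 -0.07895335  0.10698179]
```

View pics/o15.png

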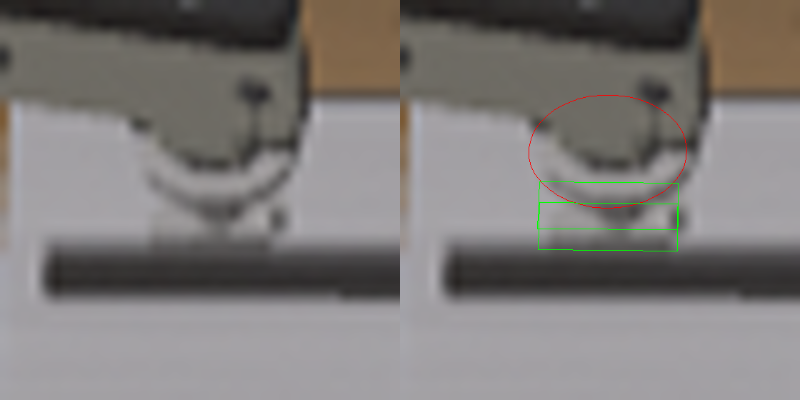

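>>> apply_moves:
  commands: "0 0 0.5 0; 0 0 0.5 0; 0 0 0.5 0; 0 0 0.4 0; 0 0 0.4 0; 0 0 0 0"

```text
t: 34.83
ee_pos: [0.5873, -0.0789, 0.0833]
tool_rot: [-180.0, -0.0, 86.0]
ft_force: [-0.3, 0.3, -2.0]
width: 0.0141
```

>>> apply_moves:
  commands: "0 0 0.4 0; 0 0 0.4 0; 0 0 0.3 0; 0 0 0.2 0; 0 0 0.1 0; 0 0 0.1 0; 0 0 0 0; 0 0 0 0"

```text
t: 35.83
ee_pos: [0.5875, -0.0789, 0.0687]
tool_rot: [180.0, 0.0, 86.0]
ft_force: [-1.1, -0.2, -1.0]
width: 0.0137
```

>>> apply_moves:
  commands: "0 0 0 0; 0 0 0 0; 0 0 0 0"
  gripper: 0.7

```text
t: 36.2
ee_pos: [0.5875, -0.0789, 0.0688]
tool_rot: [180.0, 0.0, 86.0]
ft_force: [0.3, -0.2, 0.0]
width: 0.0275
```

>>> apply_moves:
  commands: "0 0 0 0; 0 0 0 0; 0 0 0 0; 0 0 0 0"
  gripper: 1

```text
t: 36.7
ee_pos: [0.5875, -0.0789, 0.0687]
tool_rot: [180.0, -0.0, 86.0]
ft_force: [-1.0, 0.1, 0.7]
width: 0.0137
```

>>> apply_moves:
  commands: "0 0 0 8; 0 0 0 8; 0 0 0 8; 0 0 0 8; 0 0 0 8; 0 0 0 8; 0 0 0 8; 0 0 0 8; 0 0 0 8; 0 0 0 8; 0 0 0 0"

```text
t: 38.08
ee_pos: [0.5874, -0.0789, 0.0687]
tool_rot: [-180.0, 0.0, 6.1]
ft_force: [-1.4, 0.3, 1.5]
width: 0.0141
```

```bash
python3 -c "
from h import *
s=robot.sense();print(s['joint_pos'],s['wrist_torque'],s['ft_force'])
p=grab('scene','s16.png'); i=p['image'][200:330,250:420]; cv2.imwrite('pics/s16c.png',cv2.resize(i,None,fx=4.5,fy=4.5))
"
```

```text
[-1.01156970e+01  1.95546213e+00  1.03424382e+02  2.26195209e-03
  7.46377482e+01  7.38294973e+01] [0.20947917 0.39524617 0.04556502] [-1.35605687  0.28043671  1.46242733]
```

View pics/s16c.png

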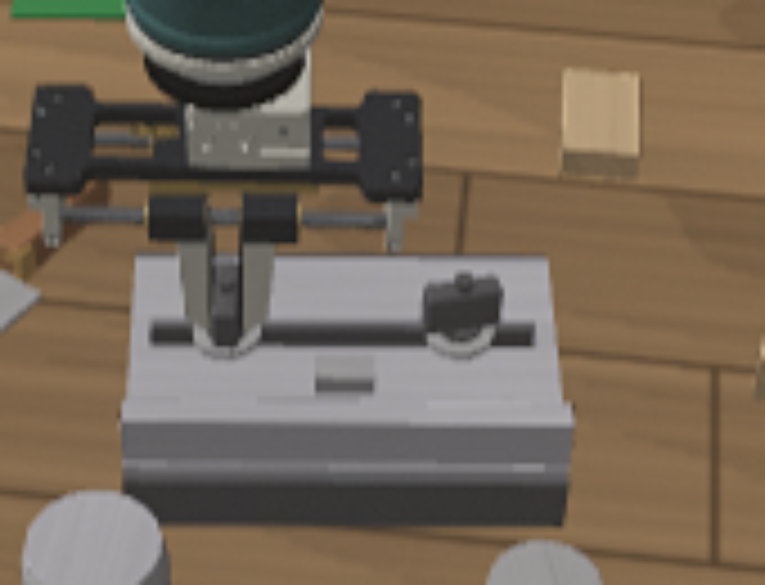

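>>> apply_moves:
  commands: "-0.05 0 0 0; 0 0 0 0"

```text
t: 38.38
ee_pos: [0.5871, -0.079, 0.0687]
tool_rot: [180.0, -0.0, 6.1]
ft_force: [0.0, 1.6, 0.4]
width: 0.0138
```

```bash
python3 -c "
from h import *
s=robot.sense();print(s['joint_pos'],s['wrist_torque'],s['ft_force'])"
```

```text
[-1.01303688e+01  1.89908341e+00  1.03484177e+02  8.18799111e-05
  7.46011096e+01  7.37776727e+01] [ 0.14864844 -0.15338999  0.0130533 ] [0.01148904 1.56274393 0.41024389]
```

>>> apply_moves:
  commands: "0 0 0 8; 0 0 0 8; 0 0 0 8; 0 0 0 0"

```text
t: 38.88
ee_pos: [0.5869, -0.0789, 0.0686]
tool_rot: [-180.0, 0.0, -17.9]
ft_force: [-1.8, 1.6, 1.2]
width: 0.014
```

```bash
python3 -c "
from h import *
s=robot.sense();print(s['joint_pos'],s['wrist_torque'],s['ft_force'])"
```

```text
[-1.01261732e+01  1.89744455e+00  1.03486997e+02  3.68874800e-03
  7.46334747e+01  9.77719562e+01] [0.35586903 0.29264409 0.00054883] [-1.75791693  1.64766148  1.23398509]
```

>>> apply_moves:
  commands: "0 0 0 8; 0 0 0 8; 0 0 0 8; 0 0 0 8; 0 0 0 8; 0 0 0 8; 0 0 0 6; 0 0 0 0"

```text
t: 39.88
ee_pos: [0.5869, -0.079, 0.0687]
tool_rot: [180.0, -0.0, -71.8]
ft_force: [-1.7, 1.3, 1.4]
width: 0.0137
```

```bash
python3 -c "
from h import *
s=robot.sense();print(s['joint_pos'],s['wrist_torque'],s['ft_force'])"
```

```text
[-1.01326220e+01  1.89884414e+00  1.03484335e+02 -5.11103981e-03
  7.46208716e+01  1.51635394e+02] [ 0.36778248  0.23106753 -0.00624468] [-1.73760531  1.26969653  1.40493847]
```

>>> apply_moves:
  commands: "0 0 0 0; 0 0 0 0; 0 0 0 0; 0 0 -2 0; 0 0 -3 0; 0 0 -4 0; 0 0 -4 0"
  gripper: 0.5

```text
t: 40.75
ee_pos: [0.5869, -0.079, 0.2016]
tool_rot: [-179.9, -0.0, -72.0]
ft_force: [1.3, 0.2, -0.4]
width: 0.0465
```

```bash
python3 plan.py .45 -.2 .2 -20 8 ; python3 -c "
from h import *
p=grab('scene','s17.png'); i=p['image'][200:330,250:420]; cv2.imwrite('pics/s17c.png',cv2.resize(i,None,fx=4.5,fy=4.5))
C=cloud(p)
for c in [(.5728,.0404),(.587,-.079)]:
  m=(np.hypot(C[...,0]-c[0],C[...,1]-c[1])<.03)&(C[...,2]>.065)&(C[...,2]<.085); Q=C[m]
  print(len(Q),cv2.minAreaRect((Q[:,:2]*1000).astype(np.float32)))
"
```

```text
pose [ 0.5869 -0.079   0.2016] [-1.7994e+02 -3.0000e-02 -7.1970e+01] j [-10.1  -3.1  95.7  -0.   87.3 151.8] w 0.0465 F [ 1.3  0.2 -0.4] t 40.75
0.91 2.10 0.02 -6.50; 0.67 2.18 0.02 -6.50; 0.41 2.25 0.02 -6.50; 0.16 2.28 0.02 -6.50; -0.10 2.28 0.02 -6.50; -0.36 2.26 0.02 -6.50; -0.61 2.20 0.02 -6.50; -0.86 2.12 0.02 -6.50
137 ((572.4780883789062, 42.080101013183594), (18.201257705688477, 40.978057861328125), 16.98902130126953)
138 ((586.095458984375, -78.5692367553711), (15.968463897705078, 40.506500244140625), 17.323755264282227)
```

View pics/s17c.png

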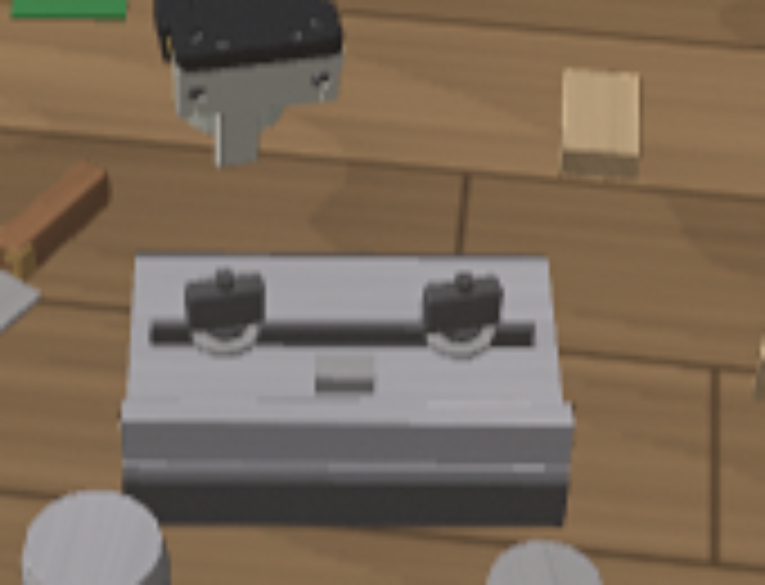

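>>> apply_moves:
  commands: "0 0 0 -10; 0 0 0 -10; 0 0 0 -10; 0 0 0 -10; 0 0 0 -10; 0 0 0 -10; 0 0 0 -10; 0 0 0 -10; 0 0 0 -10; 0 0 0 -10; 0 0 0 -10; 0 0 0 -10; 0 0 0 -10; 0 0 0 -10; 0 0 0 -10; 0 0 0 -10; 0 0 0 -10; 0 0 0 -10; 0 0 0 0"

```text
t: 43.18
ee_pos: [0.5871, -0.079, 0.1998]
tool_rot: [179.9, 0.0, 108.0]
ft_force: [0.5, -0.5, -0.1]
width: 0.0466
```

```bash
python3 plan.py .5869 -.079 .0695 108 8
```

```text
pose [ 0.5871 -0.079   0.1998] [1.7994e+02 3.0000e-02 1.0797e+02] j [-10.1  -3.   95.8  -0.   87.1 -28.1] w 0.0466 F [ 0.5 -0.5 -0.1] t 43.175
0.00 -0.00 1.63 -0.00; 0.00 -0.00 1.63 -0.00; 0.00 -0.00 1.63 -0.00; 0.00 -0.00 1.63 -0.00; 0.00 -0.00 1.63 -0.00; 0.00 -0.00 1.63 -0.00; 0.00 -0.00 1.63 -0.00; 0.00 -0.00 1.63 -0.00
```

>>> apply_moves:
  commands: "0 0 2 0; 0 0 2 0; 0 0 2 0; 0 0 2 0; 0 0 1.8 0; 0 0 1.6 0; 0 0 1.0 0; 0 0 0.5 0; 0 0 0 0"

```text
t: 44.3
ee_pos: [0.587, -0.079, 0.0697]
tool_rot: [180.0, -0.0, 108.0]
ft_force: [0.7, -0.3, 0.2]
width: 0.0468
```

>>> apply_moves:
  commands: "0 0 0 0; 0 0 0 0; 0 0 0 0; 0 0 0 0; 0 0 0 0"
  gripper: 1

```text
t: 44.92
ee_pos: [0.587, -0.079, 0.0698]
tool_rot: [180.0, 0.0, 108.0]
ft_force: [0.3, 0.6, 1.1]
width: 0.0136
```

```bash
cat > st.py <<'E'
from h import *
s=robot.sense();print('j6',s['joint_pos'][5],'tq',s['joint_torque'][5],np.round(s['wrist_torque'],3),np.round(s['ft_force'],1))
E
python3 st.py
```

```text
j6 -28.14439266019821 tq 0.013264864683151245 [ 0.02   0.056 -0.032] [0.3 0.6 1.1]
```

>>> apply_moves:
  commands: "0 0 0 3; 0 0 0 3; 0 0 0 0"

```text
t: 45.3
ee_pos: [0.587, -0.0789, 0.0698]
tool_rot: [180.0, -0.0, 102.0]
ft_force: [-1.7, 1.2, 1.8]
width: 0.0135
```

```bash
python3 st.py
```

```text
j6 -22.157496653577237 tq 0.767164584249258 [ 0.237  0.109 -0.022] [-1.7  1.2  1.8]
```

>>> apply_moves:
  commands: "0 0 0 3; 0 0 0 2; 0 0 0 0"

```text
t: 45.68
ee_pos: [0.587, -0.0789, 0.0698]
tool_rot: [180.0, -0.0, 97.0]
ft_force: [-1.4, 1.6, 2.4]
width: 0.0139
```

```bash
python3 st.py
```

```text
j6 -17.178611313614915 tq 0.490511879324913 [ 0.371  0.107 -0.004] [-1.4  1.6  2.4]
```

>>> apply_moves:
  commands: "0 0 0 3; 0 0 0 0; 0 0 0 0"

```text
t: 46.05
ee_pos: [0.5871, -0.0789, 0.0698]
tool_rot: [180.0, -0.0, 94.1]
ft_force: [-1.1, 2.4, 3.9]
width: 0.0137
```

```bash
python3 st.py
```

```text
j6 -14.234090599808095 tq 0.008293865248560905 [ 0.376 -0.069  0.005] [-1.1  2.4  3.9]
```

>>> apply_moves:
  commands: "0 0 0 3; 0 0 0 0; 0 0 0 0"

```text
t: 46.42
ee_pos: [0.5871, -0.0789, 0.0698]
tool_rot: [180.0, -0.0, 91.1]
ft_force: [-0.1, 2.4, 4.3]
width: 0.0137
```

```bash
python3 st.py
```

```text
j6 -11.231133340538332 tq 0.0002628720085340319 [ 0.482 -0.199 -0.001] [-0.1  2.4  4.3]
```

>>> apply_moves:
  commands: "0 0 0 3; 0 0 0 0; 0 0 0 0"

```text
t: 46.8
ee_pos: [0.5871, -0.0791, 0.0698]
tool_rot: [180.0, 0.0, 88.1]
ft_force: [0.7, 1.1, 5.6]
width: 0.0139
```

```bash
python3 st.py
```

```text
j6 -8.229580341747717 tq 0.011077841918449849 [ 0.226 -0.292 -0.026] [0.7 1.1 5.6]
```

>>> apply_moves:
  commands: "0 0 0 0; 0 0 0 0; 0 0 0 0; 0 0 -2 0; 0 0 -3 0; 0 0 -4 0; 0 0 -4 0; 0 0 0 0"
  gripper: 0.5

```text
t: 47.8
ee_pos: [0.5881, -0.0792, 0.2047]
tool_rot: [179.6, 0.1, 88.0]
ft_force: [-0.4, 0.0, -0.0]
width: 0.0466
```

```bash
python3 -c "
from h import *
p=grab('scene','s18.png'); i=p['image'][200:330,250:420]; cv2.imwrite('pics/s18c.png',cv2.resize(i,None,fx=4.5,fy=4.5))
C=cloud(p)
for c in [(.5728,.0404),(.587,-.079)]:
  for z0 in (.05,.065):
   m=(np.hypot(C[...,0]-c[0],C[...,1]-c[1])<.03)&(C[...,2]>z0)&(C[...,2]<.085); Q=C[m]
   print(len(Q),cv2.minAreaRect((Q[:,:2]*1000).astype(np.float32)))
"
```

```text
214 ((573.36572265625, 41.09967803955078), (18.97774887084961, 41.15460205078125), 21.92795753479004)
140 ((572.0097045898438, 40.754241943359375), (17.293428421020508, 41.02273178100586), 19.266334533691406)
210 ((587.1494750976562, -78.80177307128906), (39.4809455871582, 20.716136932373047), 81.80731201171875)
134 ((586.2639770507812, -78.68392944335938), (39.58412551879883, 19.390897750854492), 85.46184539794922)
```

View pics/s18c.png

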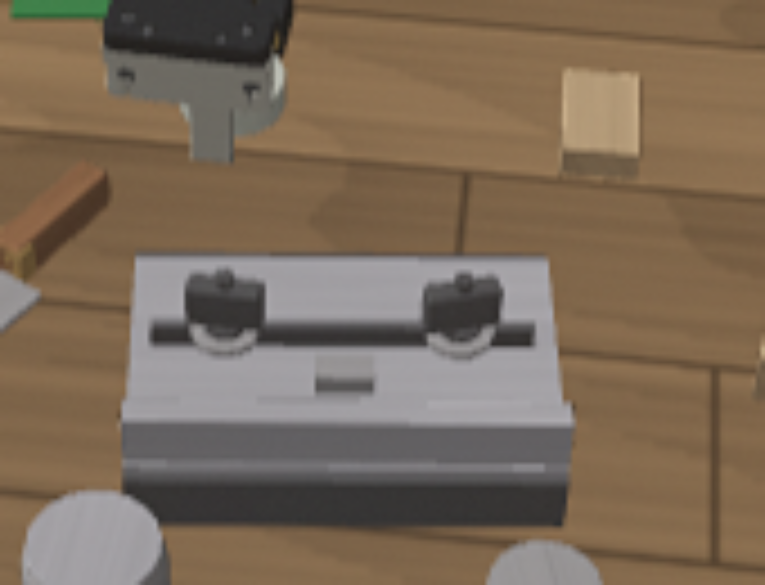

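```bash
python3 plan.py .5870 -.079 .0695 88 8
```

```text
pose [ 0.5875 -0.0791  0.2022] [1.798e+02 3.000e-02 8.802e+01] j [-10.1  -3.1  95.7  -0.   87.2  -8.1] w 0.0467 F [-1.   0.4 -0.1] t 47.85
0.00 -0.01 1.66 0.00; 0.00 -0.01 1.66 0.00; 0.00 -0.01 1.66 0.00; 0.00 -0.01 1.66 0.00; 0.00 -0.01 1.66 0.00; 0.00 -0.01 1.66 0.00; 0.00 -0.01 1.66 0.00; 0.00 -0.01 1.66 0.00
```

>>> apply_moves:
  commands: "0 0.1 2 0; 0 0 2 0; 0 0 2 0; 0 0 2 0; 0 0 1.8 0; 0 0 1.6 0; 0 0 1.0 0; 0 0 1.0 0; 0 0 0 0"

```text
t: 48.98
ee_pos: [0.5878, -0.079, 0.0651]
tool_rot: [-180.0, -0.0, 88.0]
ft_force: [0.0, 0.4, -0.9]
width: 0.0466
```

>>> apply_moves:
  commands: "0 0 0 0; 0 0 0 0; 0 0 0 0; 0 0 0 0; 0 0 0 0"
  gripper: 1

```text
t: 49.6
ee_pos: [0.5877, -0.079, 0.0658]
tool_rot: [-180.0, 0.0, 88.0]
ft_force: [-5.5, 0.6, 3.9]
width: 0.0139
```

```bash
python3 st.py
```

```text
j6 -8.12955117695468 tq 0.043947414960712194 [0.041 1.106 0.026] [-5.5  0.6  3.9]
```

>>> apply_moves:
  commands: "0 0 0 2; 0 0 0 2"

```text
t: 49.85
ee_pos: [0.5877, -0.0786, 0.0658]
tool_rot: [-179.9, -0.0, 84.0]
ft_force: [-6.5, 5.6, 5.6]
width: 0.0141
```

```bash
python3 st.py
```

```text
j6 -4.072714334026659 tq -0.49300549551844597 [0.919 1.185 0.275] [-6.5  5.6  5.6]
```

>>> apply_moves:
  commands: "0 0 0 2; 0 0 0 2"

```text
t: 50.1
ee_pos: [0.5876, -0.0782, 0.0658]
tool_rot: [-179.9, -0.1, 80.0]
ft_force: [-6.6, 7.8, 6.7]
width: 0.0139
```

```bash
python3 st.py
```

```text
j6 -0.0782191504532744 tq -0.33417586237192154 [1.443 1.343 0.396] [-6.6  7.8  6.7]
```

>>> apply_moves:
  commands: "0 0 0 -4; 0 0 0 0"

```text
t: 50.35
ee_pos: [0.5876, -0.0785, 0.0658]
tool_rot: [-179.9, -0.0, 84.1]
ft_force: [-7.4, 4.1, 5.2]
width: 0.014
```

>>> apply_moves:
  commands: "0 0 0 0; 0 0 0 0; 0 0 0 0; 0 0 -2 0; 0 0 -3 0; 0 0 -4 0; 0 0 -4 0; 0 0 0 0; 0 0 0 0"
  gripper: 0.5

```text
t: 51.48
ee_pos: [0.5879, -0.079, 0.196]
tool_rot: [180.0, 0.0, 84.0]
ft_force: [0.2, 0.1, -1.0]
width: 0.0462
```

```bash
python3 plan.py .5728 .0404 .12 108 8; python3 -c "
from h import *
p=grab('scene','s19.png'); i=p['image'][200:330,250:420]; cv2.imwrite('pics/s19c.png',cv2.resize(i,None,fx=4.5,fy=4.5))
"
```

```text
pose [ 0.5879 -0.079   0.196 ] [179.98   0.    84.01] j [-10.1  -2.8  95.9   0.   86.8  -4.1] w 0.0462 F [ 0.2  0.1 -1. ] t 51.475
1.46 -0.34 0.95 -3.00; 1.48 -0.27 0.95 -3.00; 1.49 -0.19 0.95 -3.00; 1.50 -0.11 0.95 -3.00; 1.50 -0.03 0.95 -3.00; 1.50 0.05 0.95 -3.00; 1.50 0.13 0.95 -3.00; 1.49 0.20 0.95 -3.00
```

View pics/s19c.png

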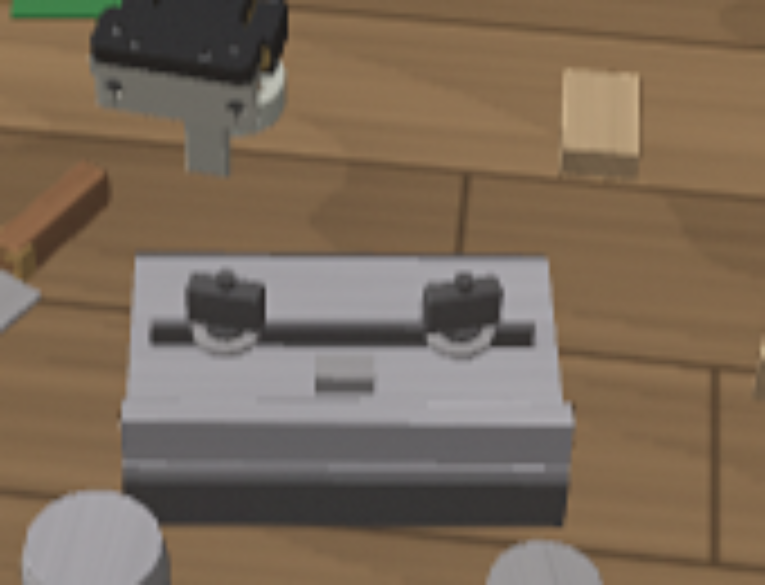

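>>> apply_moves:
  commands: "1.46 -0.34 0.5 -3; 1.48 -0.27 0.5 -3; 1.49 -0.19 0.5 -3; 1.50 -0.11 0.5 -3; 1.50 -0.03 0.5 -3; 1.50 0.05 0.5 -3; 1.50 0.13 0.5 -3; 1.49 0.20 0.5 -3; 0 0 0 0; 0 0 0 0"

```text
t: 52.78
ee_pos: [0.573, 0.0401, 0.1558]
tool_rot: [180.0, 0.0, 108.0]
ft_force: [0.5, -0.8, 0.5]
width: 0.0462
```

```bash
python3 plan.py .5728 .0404 .0685 108 6
```

```text
pose [0.573  0.0401 0.1558] [1.7999e+02 1.0000e-02 1.0799e+02] j [  1.5  -4.  100.9  -0.   83.1 -16.5] w 0.0462 F [ 0.5 -0.8  0.5] t 52.775
0.01 -0.00 1.46 -0.00; 0.01 -0.00 1.46 -0.00; 0.01 -0.00 1.46 -0.00; 0.01 -0.00 1.46 -0.00; 0.01 -0.00 1.46 -0.00; 0.01 -0.00 1.46 -0.00
```

>>> apply_moves:
  commands: "0.03 0 1.5 0; 0 0 1.5 0; 0 0 1.5 0; 0 0 1.5 0; 0 0 1.5 0; 0 0 1.2 0; 0 0 0 0"

```text
t: 53.65
ee_pos: [0.5724, 0.0405, 0.0676]
tool_rot: [-179.9, -0.0, 108.0]
ft_force: [0.5, 0.3, 0.1]
width: 0.0466
```

>>> apply_moves:
  commands: "0 0 0 0; 0 0 0 0; 0 0 0 0; 0 0 0 0; 0 0 0 0"
  gripper: 1

```text
t: 54.28
ee_pos: [0.5728, 0.0405, 0.0689]
tool_rot: [180.0, 0.0, 108.0]
ft_force: [-1.6, 0.3, 3.0]
width: 0.0139
```

>>> apply_moves:
  commands: "0 0 0 4; 0 0 0 4; 0 0 0 4"

```text
t: 54.65
ee_pos: [0.5728, 0.0406, 0.0689]
tool_rot: [180.0, -0.0, 95.9]
ft_force: [-1.8, 0.6, 4.2]
width: 0.0137
```

```bash
python3 st.py
```

```text
j6 -4.379983114305535 tq -1.423667035996914 [0.142 0.363 0.037] [-1.8  0.6  4.2]
```

>>> apply_moves:
  commands: "0 0 0 3; 0 0 0 3"

```text
t: 54.9
ee_pos: [0.5727, 0.0409, 0.0689]
tool_rot: [-180.0, -0.1, 89.9]
ft_force: [-3.6, 5.1, 5.0]
width: 0.0135
```

```bash
python3 st.py
```

```text
j6 1.5815174299309147 tq -0.9514288231730461 [0.903 0.809 0.175] [-3.6  5.1  5. ]
```

>>> apply_moves:
  commands: "0 0 0 -1.5; 0 0 0 0"

```text
t: 55.15
ee_pos: [0.5727, 0.0407, 0.0689]
tool_rot: [-180.0, -0.0, 91.6]
ft_force: [-5.2, 2.2, 6.0]
width: 0.014
```

>>> apply_moves:
  commands: "0 0 0 0; 0 0 0 0; 0 0 0 0; 0 0 -2 0; 0 0 -3 0; 0 0 -4 0; 0 0 -4 0; 0 0 0 0; 0 0 0 0"
  gripper: 0.5

```text
t: 56.28
ee_pos: [0.5727, 0.0405, 0.1989]
tool_rot: [180.0, 0.0, 91.5]
ft_force: [0.4, 0.1, -0.0]
width: 0.0468
```

```bash
python3 -c "
from h import *
for n in ['top','scene']:
    p=grab(n,n+'20.png'); C=cloud(p)
    for d in robot.tip_of('scraper',p)+robot.tip_of('mouth',p): print(n,round(d['p'],2),np.round(d['centre'],3))
    for nm,c,r,a,b in [('scr',(.45,-.215),.12,.015,.03),('hold',(.604,-.356),.07,.027,.04)]:
        m=(np.hypot(C[...,0]-c[0],C[...,1]-c[1])<r)&(C[...,2]>a)&(C[...,2]<b)
        k,l,st,_=cv2.connectedComponentsWithStats(m.astype(np.uint8))
        for i in range(1,k):
            if st[i,4]>60:
                Q=C[l==i]; print(nm,st[i,4],cv2.minAreaRect((Q[:,:2]*1000).astype(np.float32)))
i=cv2.imread('pics/scene20.png'); cv2.imwrite('pics/s20c.png',cv2.resize(i[160:330,100:430],None,fx=2.4,fy=2.4))
"
```

```text
top 0.91 [ 0.283 -0.258 -0.003]
top 0.8 [ 0.524 -0.214  0.003]
top 0.78 [ 0.295 -0.468  0.001]
top 0.31 [ 0.696 -0.402  0.   ]
top 0.92 [ 0.574 -0.368  0.004]
top 0.37 [ 0.594 -0.018 -0.002]
scr 257 ((491.06829833984375, -190.1580352783203), (22.022741317749023, 79.82123565673828), 60.49740982055664)
scr 69 ((380.7120666503906, -127.01390075683594), (45.945743560791016, 13.094290733337402), 40.679847717285156)
hold 794 ((603.9269409179688, -356.3971862792969), (64.98544311523438, 80.72321319580078), 12.580726623535156)
scene 0.91 [ 0.298 -0.463 -0.005]
scene 0.77 [ 0.28  -0.258  0.003]
scene 0.67 [ 0.522 -0.206 -0.001]
scene 0.34 [ 0.58  -0.017  0.04 ]
scene 0.93 [ 0.57  -0.362  0.004]
scr 245 ((489.4546813964844, -189.7379913330078), (25.68543815612793, 81.5038833618164), 59.434234619140625)
hold 746 ((601.3854370117188, -355.2246398925781), (70.0567626953125, 81.28609466552734), 11.950366973876953)
```

View pics/s20c.png

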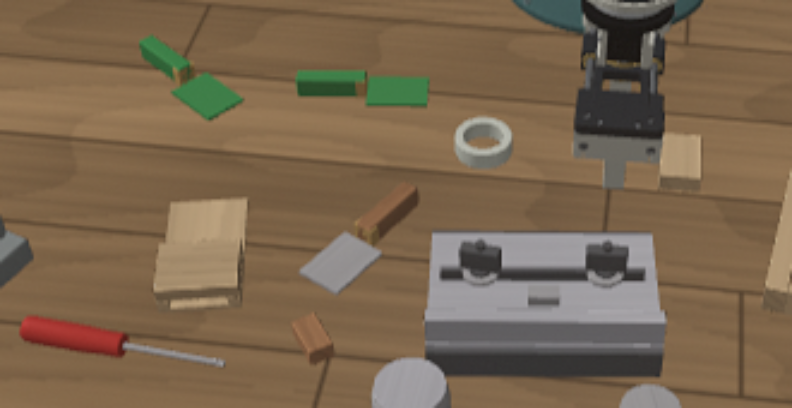

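View pics/top20.png

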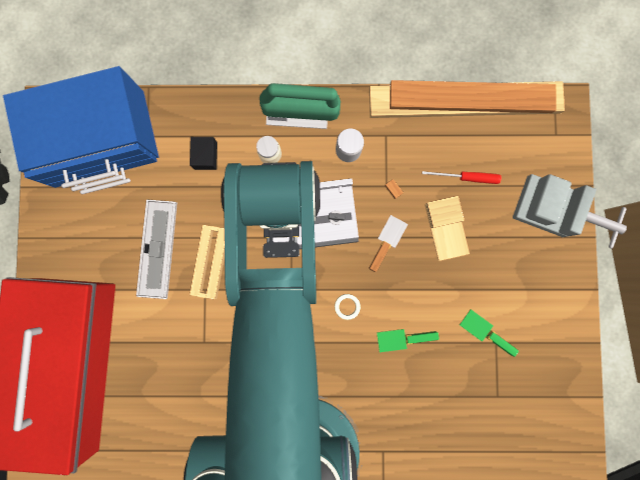

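```bash
python3 plan.py .5066 -.199 .12 150 12
```

```text
pose [0.5726 0.0405 0.198 ] [-179.94   -0.     91.51] j [ 1.5 -5.2 98.   0.  87.2 -0. ] w 0.0464 F [0.6 0.2 0.2] t 56.575
-1.98 -0.60 0.65 -4.87; -1.92 -0.77 0.65 -4.87; -1.85 -0.93 0.65 -4.87; -1.76 -1.08 0.65 -4.87; -1.67 -1.23 0.65 -4.87; -1.56 -1.37 0.65 -4.87; -1.43 -1.49 0.65 -4.87; -1.30 -1.61 0.65 -4.87; -1.16 -1.71 0.65 -4.87; -1.01 -1.81 0.65 -4.87; -0.85 -1.89 0.65 -4.87; -0.69 -1.95 0.65 -4.87
```

>>> apply_moves:
  commands: "-1.98 -0.60 0.4 -4.87; -1.92 -0.77 0.4 -4.87; -1.85 -0.93 0.4 -4.87; -1.76 -1.08 0.4 -4.87; -1.67 -1.23 0.4 -4.87; -1.56 -1.37 0.4 -4.87; -1.43 -1.49 0.4 -4.87; -1.30 -1.61 0.6 -4.87; -1.16 -1.71 0.8 -4.87; -1.01 -1.81 1 -4.87; -0.85 -1.89 1 -4.87; -0.69 -1.95 1 -4.87; 0 0 0 0; 0 0 0 0"
  gripper: 0.6

```text
t: 58.32
ee_pos: [0.5068, -0.1985, 0.1268]
tool_rot: [180.0, -0.0, 149.9]
ft_force: [-0.7, 0.4, 0.7]
width: 0.0376
```

```bash
python3 plan.py .5066 -.199 .022 150 8; python3 -c "
from h import *
for n in ['scene']:
    p=grab(n,n+'21.png'); C=cloud(p)
    for nm,c,r,a,b in [('scr',(.49,-.19),.07,.015,.03)]:
        m=(np.hypot(C[...,0]-c[0],C[...,1]-c[1])<r)&(C[...,2]>a)&(C[...,2]<b)
        k,l,st,_=cv2.connectedComponentsWithStats(m.astype(np.uint8))
        for i in range(1,k):
            if st[i,4]>60:
                Q=C[l==i]; print(nm,st[i,4],cv2.minAreaRect((Q[:,:2]*1000).astype(np.float32)))
i=cv2.imread('pics/scene21.png'); cv2.imwrite('pics/s21c.png',cv2.resize(i[160:330,150:400],None,fx=3,fy=3))
"
```

```text
pose [ 0.5068 -0.1985  0.1268] [179.99  -0.   149.85] j [-24.1  -6.9 106.3   0.   80.6 -83.9] w 0.0376 F [-0.7  0.4  0.7] t 58.325
-0.00 -0.01 1.31 -0.02; -0.00 -0.01 1.31 -0.02; -0.00 -0.01 1.31 -0.02; -0.00 -0.01 1.31 -0.02; -0.00 -0.01 1.31 -0.02; -0.00 -0.01 1.31 -0.02; -0.00 -0.01 1.31 -0.02; -0.00 -0.01 1.31 -0.02
scr 231 ((488.7798767089844, -188.89898681640625), (23.538185119628906, 82.21327209472656), 60.596900939941406)
```

View pics/s21c.png

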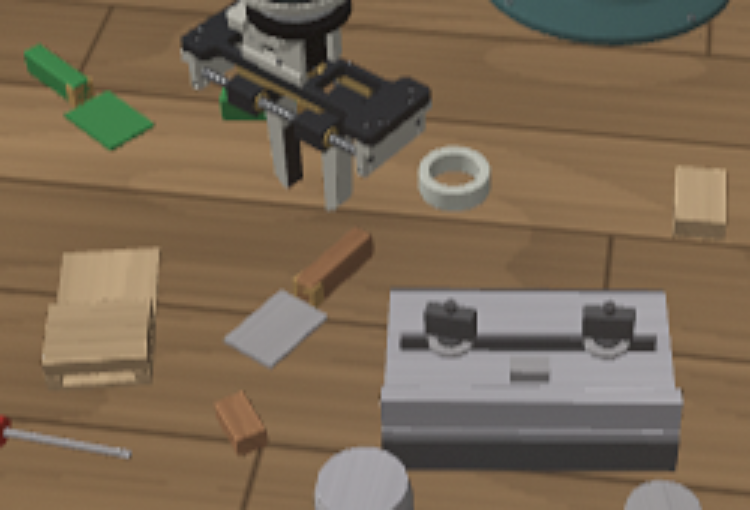

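Bolts stand on the bed, nuts slewed alike; the scraper is where measured. Descend to grasp the handle.

>>> apply_moves:
  commands: "0 0 1.5 0; 0 0 1.5 0; 0 0 1.5 0; 0 0 1.5 0; 0 0 1.5 0; 0 0 1.3 0; 0 0 1.0 0; 0 0 0.5 0; 0 0 0 0"

```text
t: 59.5
ee_pos: [0.5067, -0.1989, 0.0235]
tool_rot: [-180.0, -0.0, 150.0]
ft_force: [-0.3, 0.4, 0.7]
width: 0.0372
```

>>> apply_moves:
  commands: "0 0 0 0; 0 0 0 0; 0 0 0 0; 0 0 0 0; 0 0 0 0"
  gripper: 1

```text
t: 60.12
ee_pos: [0.5069, -0.199, 0.0241]
tool_rot: [180.0, 0.0, 150.0]
ft_force: [-1.8, 0.2, 5.7]
width: 0.0196
```

>>> apply_moves:
  commands: "0 0 -0.3 0; 0 0 -0.7 0; 0 0 -1 0; 0 0 -1.5 0; 0 0 -1.5 0; 0 0 0 0; 0 0 0 0"

```text
t: 61.0
ee_pos: [0.5065, -0.1988, 0.0734]
tool_rot: [180.0, -0.0, 149.9]
ft_force: [-1.1, -0.1, -0.8]
width: 0.0197
```

```bash
python3 -c "
from h import *
s=robot.sense(); print(s['ee_pos'],s['tool_rot'],s['width'],s['ft_force'])
for n in ['scene','top']:
    p=grab(n,n+'22.png'); C=cloud(p)
    if n=='top':
      m=(np.hypot(C[...,0]-.545,C[...,1]+.22)<.09)&(C[...,2]>.03)&(C[...,2]<.062)&(C[...,1]<-.16)
      k,l,st,_=cv2.connectedComponentsWithStats(m.astype(np.uint8))
      for i in range(1,k):
            if st[i,4]>60:
                Q=C[l==i]; print(st[i,4],np.percentile(Q[:,2],[5,50,95]),cv2.minAreaRect((Q[:,:2]*1000).astype(np.float32)))
i=cv2.imread('pics/scene22.png'); cv2.imwrite('pics/s22c.png',cv2.resize(i[160:330,150:400],None,fx=3,fy=3))
"
```

```text
[ 0.50654352 -0.19882656  0.07342231] [ 1.79999178e+02 -1.11948631e-02  1.49948598e+02] 0.019681630781424198 [-1.07902381 -0.13879467 -0.80286483]
```

View pics/s22c.png

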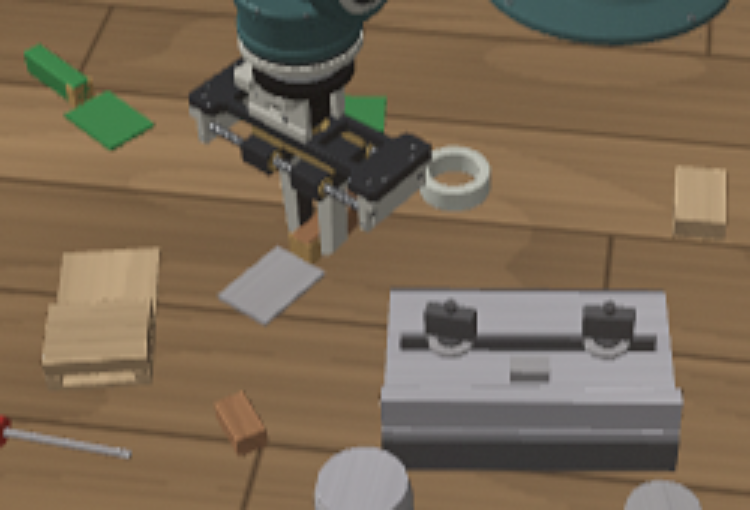

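```bash
python3 plan.py .4678 -.3869 .08 192.7 14
```

```text
pose [ 0.5064 -0.1988  0.073 ] [-1.8000e+02 -5.0000e-02  1.4995e+02] j [-24.1  -4.4 109.2   0.   75.2 -84.1] w 0.0199 F [-1.  -0.  -1.6] t 61.1
-0.43 -1.30 -0.05 -3.05; -0.36 -1.32 -0.05 -3.05; -0.29 -1.34 -0.05 -3.05; -0.22 -1.35 -0.05 -3.05; -0.15 -1.36 -0.05 -3.05; -0.08 -1.37 -0.05 -3.05; -0.00 -1.37 -0.05 -3.05; 0.07 -1.37 -0.05 -3.05; 0.14 -1.36 -0.05 -3.05; 0.22 -1.35 -0.05 -3.05; 0.29 -1.34 -0.05 -3.05; 0.36 -1.32 -0.05 -3.05; 0.43 -1.30 -0.05 -3.05; 0.50 -1.28 -0.05 -3.05
```

>>> apply_moves:
  commands: "-0.43 -1.30 -0.05 -3.05; -0.36 -1.32 -0.05 -3.05; -0.29 -1.34 -0.05 -3.05; -0.22 -1.35 -0.05 -3.05; -0.15 -1.36 -0.05 -3.05; -0.08 -1.37 -0.05 -3.05; -0.00 -1.37 -0.05 -3.05; 0.07 -1.37 -0.05 -3.05; 0.14 -1.36 -0.05 -3.05; 0.22 -1.35 -0.05 -3.05; 0.29 -1.34 -0.05 -3.05; 0.36 -1.32 -0.05 -3.05; 0.43 -1.30 -0.05 -3.05; 0.50 -1.28 -0.05 -3.05; 0 0 0 0; 0 0 0 0"

```text
t: 63.1
ee_pos: [0.4678, -0.3862, 0.0802]
tool_rot: [180.0, -0.0, -167.4]
ft_force: [-0.0, 0.0, -1.4]
width: 0.0193
```

```bash
python3 plan.py .4678 -.3869 .0335 192.7 5; python3 -c "
from h import *
for n in ['scene','top']:
    p=grab(n,n+'23.png'); C=cloud(p)
    m=(np.hypot(C[...,0]-.53,C[...,1]+.37)<.07)&(C[...,2]>.038)&(C[...,2]<.075)&(p['image'].min(2)>115)
    k,l,st,_=cv2.connectedComponentsWithStats(m.astype(np.uint8))
    for i in range(1,k):
            if st[i,4]>60:
                Q=C[l==i]; print(n,st[i,4],np.percentile(Q[:,2],[5,50,95]),cv2.minAreaRect((Q[:,:2]*1000).astype(np.float32)))
i=cv2.imread('pics/scene23.png'); cv2.imwrite('pics/s23c.png',cv2.resize(i[180:310,120:290],None,fx=4.5,fy=4.5))
i=cv2.imread('pics/top23.png'); cv2.imwrite('pics/t23c.png',cv2.resize(i[180:310,380:550],None,fx=4.5,fy=4.5))
"
```

```text
pose [ 0.4678 -0.3862  0.0802] [ 1.7996e+02 -2.0000e-02 -1.6742e+02] j [ -42.     3.1  101.1    0.    75.8 -144.5] w 0.0193 F [-0.   0.  -1.4] t 63.1
0.00 -0.01 0.93 -0.02; 0.00 -0.01 0.93 -0.02; 0.00 -0.01 0.93 -0.02; 0.00 -0.01 0.93 -0.02; 0.00 -0.01 0.93 -0.02
scene 417 [0.05781393 0.06133555 0.06488215] ((518.55859375, -372.6585998535156), (79.13561248779297, 50.32099914550781), 12.940826416015625)
top 483 [0.05574108 0.05970957 0.06413053] ((527.331298828125, -372.4369201660156), (61.855587005615234, 52.363014221191406), 13.029953956604004)
```

View pics/s23c.png

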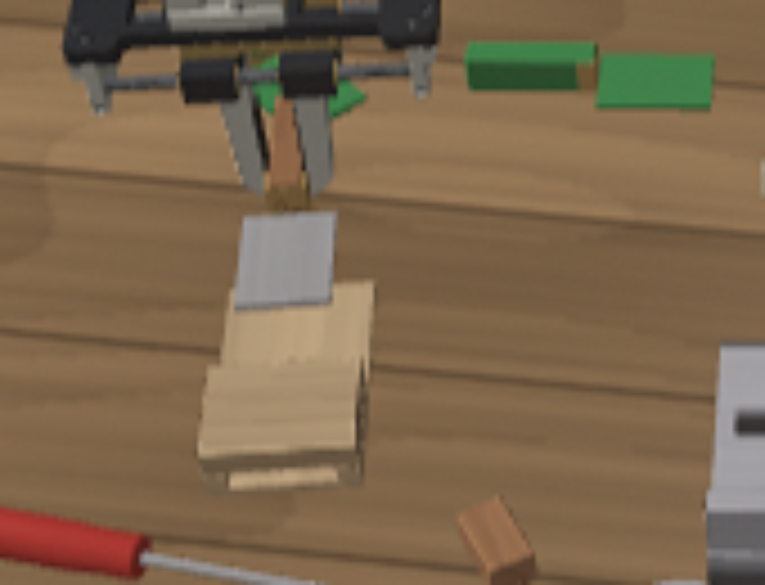

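View pics/t23c.png

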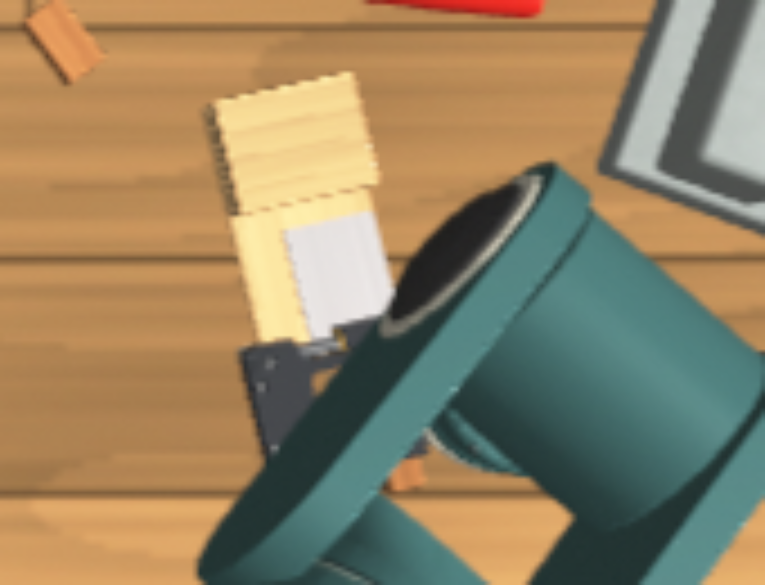

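>>> apply_moves:
  commands: "0 -0.07 1 0; 0 0 1 0; 0 0 1 0; 0 0 1 0; 0 0 0.5 0; 0 0 0.15 0; 0 0 0 0; 0 0 0 0"

```text
t: 64.2
ee_pos: [0.4681, -0.3875, 0.0345]
tool_rot: [-180.0, 0.0, -167.3]
ft_force: [-0.0, 0.4, -2.0]
width: 0.0197
```

```bash
python3 st.py; python3 plan.py .4678 -.3869 .0335 192.7 1; python3 -c "
from h import *
p=grab('scene','scene24.png')
i=cv2.imread('pics/scene24.png'); cv2.imwrite('pics/s24c.png',cv2.resize(i[180:310,120:290],None,fx=4.5,fy=4.5))
"
```

```text
j6 -144.67416617835624 tq -0.00029385350899246987 [ 0.073 -0.118 -0.011] [-0.   0.4 -2. ]
pose [ 0.4681 -0.3875  0.0345] [-1.7998e+02  2.0000e-02 -1.6735e+02] j [ -42.     5.6  103.     0.    71.3 -144.7] w 0.0197 F [-0.   0.4 -2. ] t 64.2
0.02 0.06 0.10 -0.05
```

View pics/s24c.png

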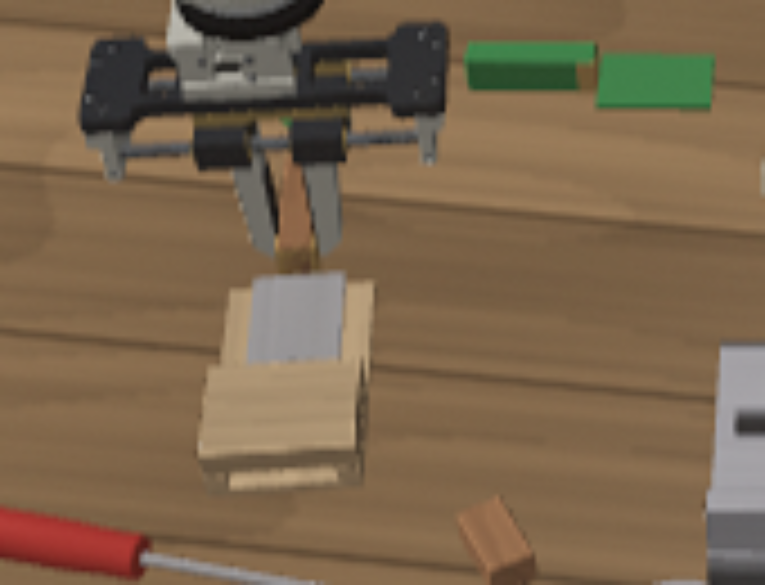

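>>> apply_moves:
  commands: "-0.5 0 0.1 0; -0.5 0 0 0; -0.5 0 0 0; -0.5 0 0 0; -0.5 0 0 0; 0 0 0 0"

```text
t: 65.0
ee_pos: [0.4927, -0.3817, 0.0331]
tool_rot: [180.0, -0.0, -167.3]
ft_force: [0.2, -0.1, -2.5]
width: 0.0194
```

>>> apply_moves:
  commands: "-0.6 0.01 0 0; -0.6 0.01 0 0; -0.6 0.01 0 0; -0.6 0.01 0 0; -0.6 0.01 0 0; -0.6 0 0 0; -0.6 0 0 0; 0 0 0 0"

```text
t: 66.0
ee_pos: [0.5336, -0.3721, 0.0331]
tool_rot: [180.0, -0.0, -167.3]
ft_force: [0.3, -0.4, -1.1]
width: 0.02
```

```bash
python3 st.py;  python3 -c "
from h import *
p=grab('scene','scene25.png')
i=cv2.imread('pics/scene25.png'); cv2.imwrite('pics/s25c.png',cv2.resize(i[180:310,120:290],None,fx=4.5,fy=4.5))
"
```

```text
j6 -139.80549270850275 tq 0.10723568731918931 [ 0.138 -0.148  0.004] [ 0.3 -0.4 -1.1]
```

View pics/s25c.png

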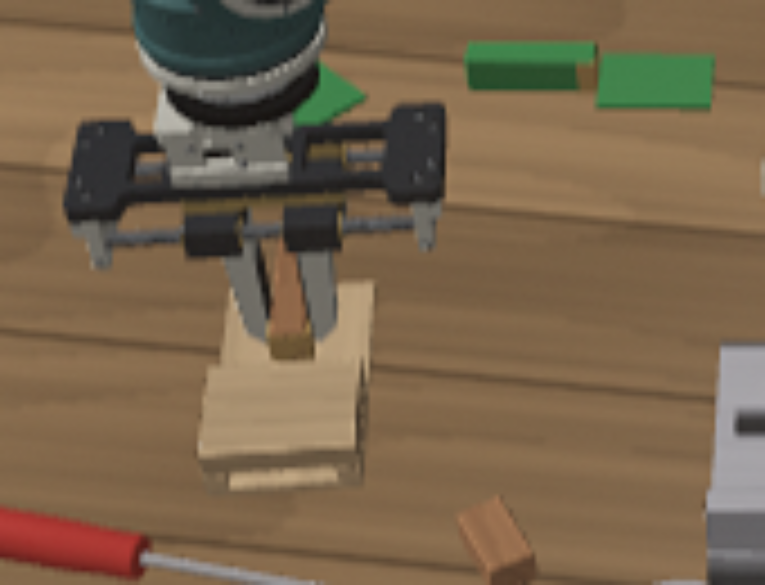

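>>> apply_moves:
  commands: "-0.5 0.01 0 0; -0.5 0.01 0.1 0; -0.4 0 0.1 0; -0.2 0 0.05 0; 0 0 0 0"

```text
t: 66.68
ee_pos: [0.5489, -0.3684, 0.0305]
tool_rot: [180.0, -0.0, -167.3]
ft_force: [0.3, 0.4, -1.6]
width: 0.02
```

>>> apply_moves:
  commands: "-0.1 0 0 0; -0.1 0 0 0; 0 0 0 0"

```text
t: 67.05
ee_pos: [0.5507, -0.3681, 0.0307]
tool_rot: [-180.0, -0.0, -167.4]
ft_force: [-0.1, -0.9, -2.3]
width: 0.0195
```

>>> apply_moves:
  commands: "-0.1 0 0 0; -0.1 0 0 0; 0 0 0 0"

```text
t: 67.42
ee_pos: [0.551, -0.368, 0.0306]
tool_rot: [179.9, -0.2, -167.4]
ft_force: [-17.1, -1.0, 5.6]
width: 0.0196
```

>>> apply_moves:
  commands: "-0.1 0 0 0; -0.1 0 0 0; 0 0 0 0"

```text
t: 67.8
ee_pos: [0.5517, -0.3678, 0.0305]
tool_rot: [179.9, -0.4, -167.4]
ft_force: [-28.6, -1.9, 10.6]
width: 0.02
```

>>> apply_moves:
  commands: "0.2 0 0 0; 0 0 0 0"

```text
t: 68.05
ee_pos: [0.5515, -0.3678, 0.0305]
tool_rot: [180.0, -0.1, -167.4]
ft_force: [-11.3, -1.3, 2.4]
width: 0.0198
```

>>> apply_moves:
  commands: "0 0 0 0; 0 0 0 0; 0 0 0 0"
  gripper: 0.6

```text
t: 68.42
ee_pos: [0.5529, -0.3676, 0.0308]
tool_rot: [-180.0, 0.0, -167.3]
ft_force: [0.4, -0.9, 0.3]
width: 0.0369
```

>>> apply_moves:
  commands: "0 0 -1 0; 0 0 -2 0; 0 0 -4 0; 0 0 -5 0; 3 0 -3 0; 5 0 0 0; 5 0 0 0; 5 0 0 0; 0 0 0 0"

```text
t: 69.55
ee_pos: [0.375, -0.4078, 0.1828]
tool_rot: [-179.9, 0.0, -167.5]
ft_force: [0.5, -0.8, 0.8]
width: 0.0373
```

```bash
python3 -c "
from h import *
for n in ['scene','top']:
    p=grab(n,n+'26.png'); C=cloud(p)
    for d in robot.tip_of('scraper',p): print(n,round(d['p'],2),np.round(d['centre'],3))
    m=(np.hypot(C[...,0]-.535,C[...,1]+.372)<.06)&(C[...,2]>.018)&(C[...,2]<.045)&(p['image'][...,0]<90)
    k,l,st,_=cv2.connectedComponentsWithStats(m.astype(np.uint8))
    for i in range(1,k):
            if st[i,4]>60:
                Q=C[l==i]; print(n,st[i,4],np.percentile(Q[:,2],[5,50,95]),cv2.minAreaRect((Q[:,:2]*1000).astype(np.float32)))
i=cv2.imread('pics/scene26.png'); cv2.imwrite('pics/s26c.png',cv2.resize(i[180:310,120:290],None,fx=4.5,fy=4.5))
i=cv2.imread('pics/top26.png'); cv2.imwrite('pics/t26c.png',cv2.resize(i[180:310,380:550],None,fx=4.5,fy=4.5))
"
```

```text
scene 0.81 [ 0.282 -0.257  0.004]
scene 0.74 [ 0.3   -0.462 -0.006]
scene 0.59 [ 0.575 -0.363  0.006]
scene 198 [0.02648797 0.03266992 0.0359113 ] ((529.6768798828125, -370.9891662597656), (79.32261657714844, 21.443262100219727), 12.961984634399414)
top 0.94 [ 0.285 -0.254 -0.004]
top 0.78 [ 0.296 -0.466  0.002]
top 0.63 [ 0.57  -0.368  0.009]
top 243 [0.0215138  0.03052199 0.03538813] ((533.6510009765625, -369.4907531738281), (78.86079406738281, 19.658740997314453), 14.411761283874512)
```

View pics/s26c.png

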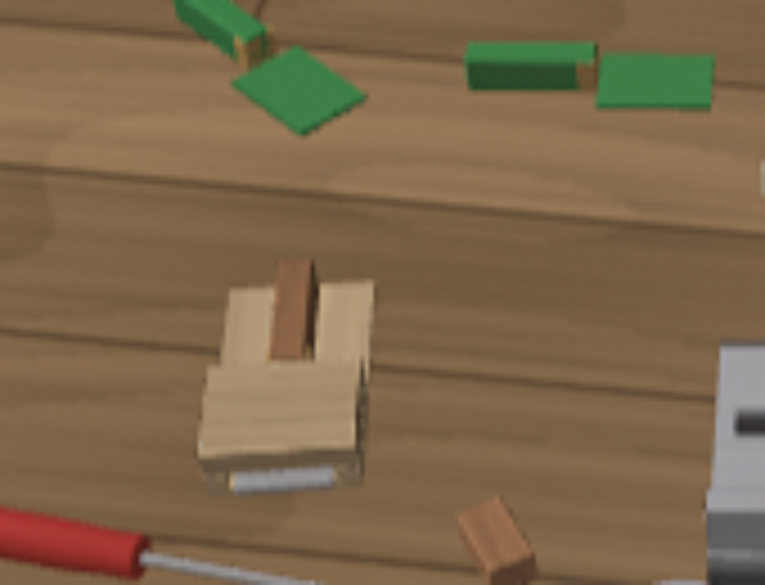

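View pics/t26c.png

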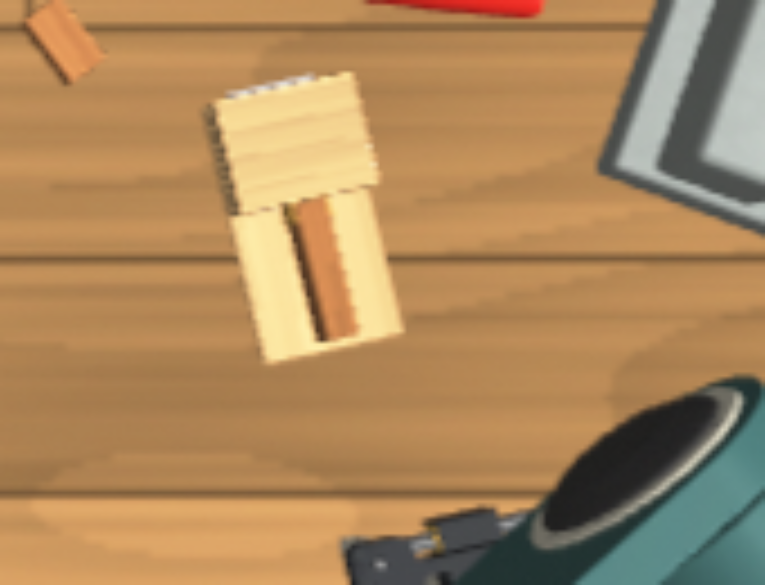

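```bash
python3 -c "
from h import *
p=grab('top','top27.png'); C=cloud(p)
for c in [(.5728,.0404),(.587,-.079)]:
  m=(np.hypot(C[...,0]-c[0],C[...,1]-c[1])<.03)&(C[...,2]>.068)&(C[...,2]<.09); Q=C[m]
  print(len(Q),Q[:,2].max(),cv2.minAreaRect((Q[:,:2]*1000).astype(np.float32)))
  m=(np.hypot(C[...,0]-c[0],C[...,1]-c[1])<.018)&(C[...,2]<.055)&(C[...,2]>.036); print('flange z',np.percentile(C[m][:,2],[10,50,90]))
a=cv2.imread('pics/top0.png').astype(int); d=np.abs(a-p['image']).max(2); cv2.imwrite('pics/diff27.png',(np.clip(d*3,0,255)).astype(np.uint8))
i=p['image']; cv2.imwrite('pics/t27c.png',cv2.resize(i[170:310,130:370],None,fx=3.3,fy=3.3,interpolation=cv2.INTER_CUBIC))
"
```

```text
91 0.0858491199276552 ((572.951904296875, 40.66875457763672), (13.875842094421387, 37.11935043334961), 3.6812334060668945)
flange z [0.0414586  0.04496314 0.04766699]
94 0.08502981888904193 ((587.5479125976562, -79.20869445800781), (37.86117172241211, 14.209019660949707), 85.25662231445312)
flange z [0.04111925 0.04509639 0.05076724]
```

View pics/t27c.png

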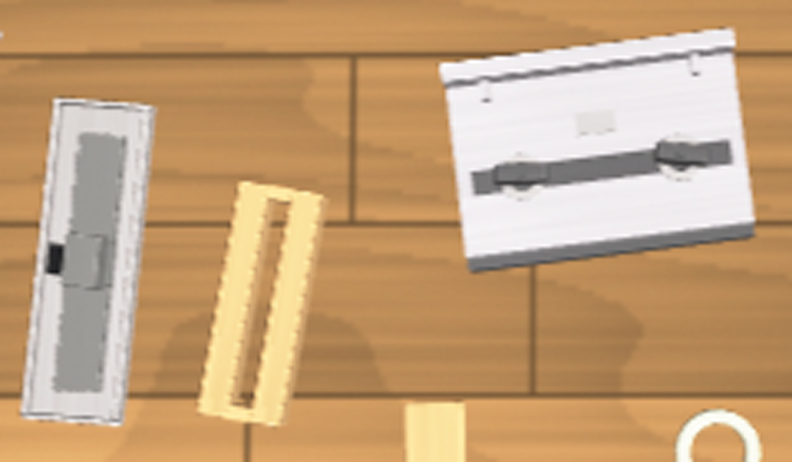

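View pics/diff27.png

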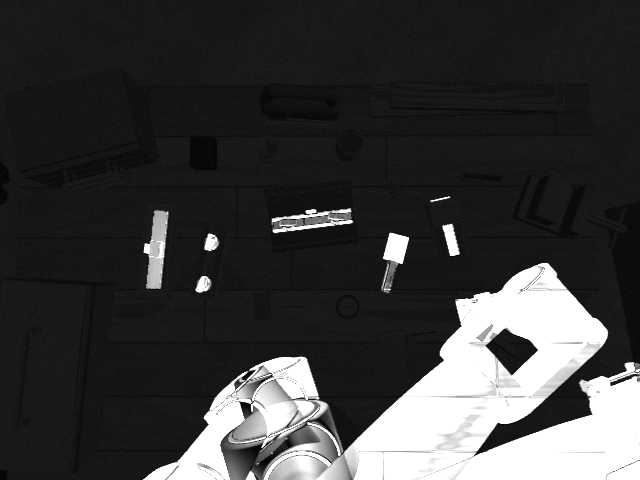

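```bash
python3 plan.py .5870 -.079 .17 85.3 16
```

```text
pose [ 0.378  -0.4068  0.181 ] [-1.7999e+02  2.0000e-02 -1.6729e+02] j [ -49.7   -7.2  101.5    0.    85.7 -152.4] w 0.0371 F [ 0.7 -0.5  0.4] t 69.8
-1.73 1.71 0.07 6.71; -1.51 1.90 0.07 6.71; -1.28 2.07 0.07 6.71; -1.03 2.20 0.07 6.71; -0.77 2.31 0.07 6.71; -0.49 2.38 0.07 6.71; -0.21 2.42 0.07 6.71; 0.07 2.43 0.07 6.71; 0.36 2.40 0.07 6.71; 0.64 2.34 0.07 6.71; 0.91 2.25 0.07 6.71; 1.16 2.13 0.07 6.71; 1.41 1.98 0.07 6.71; 1.63 1.80 0.07 6.71; 1.83 1.60 0.07 6.71; 2.00 1.38 0.07 6.71
```

>>> apply_moves:
  commands: "-1.73 1.71 0.07 6.71; -1.51 1.90 0.07 6.71; -1.28 2.07 0.07 6.71; -1.03 2.20 0.07 6.71; -0.77 2.31 0.07 6.71; -0.49 2.38 0.07 6.71; -0.21 2.42 0.07 6.71; 0.07 2.43 0.07 6.71; 0.36 2.40 0.07 6.71; 0.64 2.34 0.07 6.71; 0.91 2.25 0.07 6.71; 1.16 2.13 0.07 6.71; 1.41 1.98 0.07 6.71; 1.63 1.80 0.07 6.71; 1.83 1.60 0.07 6.71; 2.00 1.38 0.07 6.71; 0 0 0 0; 0 0 0 0"
  gripper: 0.5

```text
t: 72.05
ee_pos: [0.5862, -0.0792, 0.1692]
tool_rot: [-180.0, 0.0, 85.4]
ft_force: [-0.5, -1.0, 0.8]
width: 0.0466
```

```bash
python3 plan.py .5870 -.079 .0695 85.3 7
```

```text
pose [ 0.5862 -0.0792  0.1692] [-1.7997e+02  1.0000e-02  8.5450e+01] j [-10.2  -2.3  97.9  -0.   84.4  -5.6] w 0.0466 F [-0.5 -1.   0.8] t 72.05
0.00 0.01 1.42 0.02; 0.00 0.01 1.42 0.02; 0.00 0.01 1.42 0.02; 0.00 0.01 1.42 0.02; 0.00 0.01 1.42 0.02; 0.00 0.01 1.42 0.02; 0.00 0.01 1.42 0.02
```

>>> apply_moves:
  commands: "0 0.1 1.5 0; 0 0 1.5 0; 0 0 1.5 0; 0 0 1.5 0; 0 0 1.5 0; 0 0 1.5 0; 0 0 0.9 0; 0 0 0 0"

```text
t: 73.05
ee_pos: [0.5869, -0.0794, 0.0698]
tool_rot: [-179.9, -0.0, 85.3]
ft_force: [0.3, 0.1, 0.1]
width: 0.0466
```

>>> apply_moves:
  commands: "0 0 0 0; 0 0 0 0; 0 0 0 0; 0 0 0 0; 0 0 0 0"
  gripper: 1

```text
t: 73.68
ee_pos: [0.5871, -0.0795, 0.0706]
tool_rot: [-180.0, 0.0, 85.3]
ft_force: [-2.3, -0.9, 1.7]
width: 0.0138
```

```bash
python3 st.py
```

```text
j6 -5.463007410005968 tq 0.12915692757815123 [-0.231  0.167  0.174] [-2.3 -0.9  1.7]
```

>>> apply_moves:
  commands: "0 0 0 -2; 0 0 0 -2; 0 0 0 -2; 0 0 0 0"

```text
t: 74.18
ee_pos: [0.5871, -0.0795, 0.0706]
tool_rot: [180.0, 0.0, 91.3]
ft_force: [-2.1, -3.3, 3.5]
width: 0.0141
```

```bash
python3 st.py
```

```text
j6 -11.504171641091583 tq -0.5278026312589645 [-0.6    0.385 -0.005] [-2.1 -3.3  3.5]
```

>>> apply_moves:
  commands: "0 0 0 0; 0 0 0 0; 0 0 0 0; 0 0 -2 0; 0 0 -3 0; 0 0 -4 0; 0 0 -4 0; 4 0 -2 0; 4 -3 0 0; 0 -6 0 0; 0 -6 0 0; 0 -5 0 0; 0 0 0 0; 0 0 0 0"
  gripper: 0.5

```text
t: 75.92
ee_pos: [0.3858, -0.0039, 0.2216]
tool_rot: [179.9, 0.0, 91.3]
ft_force: [0.6, 0.9, 1.0]
width: 0.0467
```

```bash
python3 -c "
from h import *
for n in ['top','scene']:
 p=grab(n,n+'28.png'); C=cloud(p)
 for c in [(.5728,.0404),(.587,-.079)]:
  m=(np.hypot(C[...,0]-c[0],C[...,1]-c[1])<.03)&(C[...,2]>.066)&(C[...,2]<.09); Q=C[m]
  if len(Q)>5:
   print(n,len(Q),Q[:,2].max(),cv2.minAreaRect((Q[:,:2]*1000).astype(np.float32)))
   q=Q[:,:2]-Q[:,:2].mean(0); w,V=np.linalg.eigh(q.T@q); print(np.degrees(np.arctan2(V[1,1],V[0,1])))
 cv2.imwrite('pics/%s28c.png'%n,cv2.resize(p['image'][170:310,230:400],None,fx=4,fy=4))
"
```

```text
top 95 0.08602483512870185 ((572.991455078125, 40.4919548034668), (14.223896026611328, 37.27790451049805), 2.7404918670654297)
95.26798190354012
top 98 0.08457922827946329 ((587.539306640625, -79.17752075195312), (14.468059539794922, 36.99424362182617), 0.6710991859436035)
94.44483709252138
scene 133 0.08788941748755652 ((570.7920532226562, 41.5506591796875), (39.873016357421875, 18.939950942993164), 88.56208801269531)
90.07961547349643
scene 130 0.08580887081417132 ((585.8170166015625, -78.48956298828125), (16.622026443481445, 39.04294967651367), 1.481892466545105)
93.1238119126282
```

View pics/top28c.png

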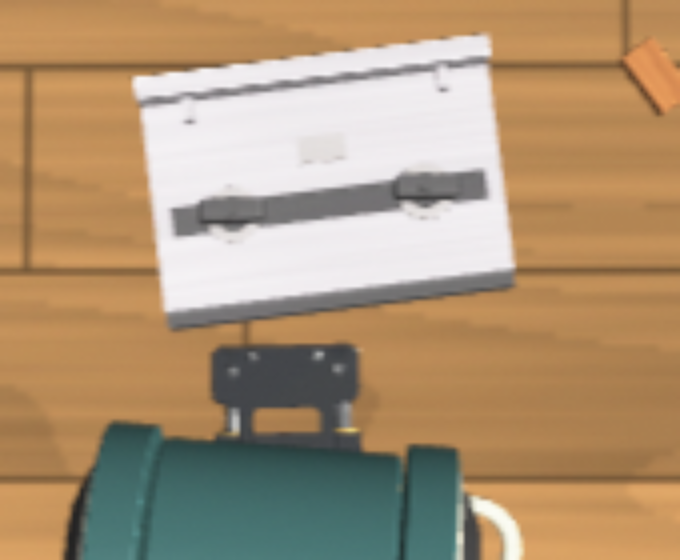

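```bash
python3 -c "
from h import *
a=cv2.imread('pics/scene26.png').astype(int)[200:310,130:250]; b=cv2.imread('pics/scene28.png').astype(int)[200:310,130:250]
print('diff px',(np.abs(a-b).max(2)>30).sum()); s=robot.sense(); print(s['t'])
print(robot.hand_in())"
```

```text
diff px 0
76.025
the job is handed in; nothing more can be done
None
```

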